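# Take the squeaking dryer roller off its shaft

### The arm

A 6-joint arm with a two-finger parallel gripper is mounted at the origin on the work surface. World frame = base frame: x ahead of the robot, y to its left, z up, the work surface at z = 0. Lengths are in m, angles in rad, forces in N, time in s.
With the tool pointing down it reaches from about 0.275 to 0.725 m from the base axis. Payload 5.6 kg.
Tool frame: the origin (TCP) lies midway between the tips of the shut fingers; the grasp point (between the pads) lies 19 mm behind it (pinch_z is the distance from the TCP to the grasp point, in m); z points along the fingers, y is the line along which they close (so a half turn about z gives the same grasp; the last joint's range is limited). The gripper opens to 85 mm and grips with 20 to 120 N. Pads are 22 mm wide; open, the fingers measure 114 mm over their backs; the gripper's body (76 mm by 85 mm) begins 54 mm behind the grasp point. The pads swing forward as they close: fully open they stand 13 mm farther back than shut.
Start: joints at [1.399, 0.255, 0.108, 0, -1.424, -0.285], TCP at [0.243, 0.494, 0.231] pointing down, gripper open.
Joint ranges: [-2.95, 2.95], [-1.21, 1.97], [-1.09, 1.5], [-2.87, 1.71], [-2.94, -0.07], [-3.05, 3.05]. Speed limits (rad/s): [2.57, 2.57, 3.14, 3.14, 3.14, 3.14].

### API

Orientations are given as a unit quaternion [w, x, y, z].
In Python, from bench import state, capture, camera_params, finish_job, pinch_z gives the robot as it stands. The module is installed in compiled form; this text tells all that it offers.
- The arm moves only by the tool apply_moves, never from a script. Its argument "motion" is a list of rows, each an object of numbers: "ax", "ay", "az": the turn, a rotation vector about the tool's x, y, z in units of 8 degrees (1.0 is 8 degrees); "tx", "ty", "tz": the shift along the tool's x, y, z in units of 25 mm (1.0 is 25 mm); "fingers": the closure in counts, from 0 (fully open) to 255 (shut). In form: [{"ax": .., "ay": .., "az": .., "tx": .., "ty": .., "tz": .., "fingers": ..}, ...]. A call has 1 to 20 rows; each row shifts and turns the commanded pose from where the row before left it, along the tool's axes as they then stand; what a row does not reach is not made up. A row lasts 1/10 s, in which the tool goes at most 50 mm and 8.59 degrees, less where a joint would pass 70% of its speed; a pose out of reach is approached as far as the arm can. A call is refused whole if a number of a shift passes 1 or a number of a turn 1, either way. A call with a gripper value outside its range is refused whole. The fingers move at their own pace and stop on an object; "newtons" is the grip in N (left out, the last holds). Time passes only in rows, so rows that do not move let the fingers close. It gives the time, the measured TCP pose, the force, the opening and the grip force at its end, in the units of the state.
- state(): the state, without advancing time (a new reading comes with each control period).
- capture(name): name is "side" or "top"; returns (picture, depth): 420x560x3 uint8, red, green, blue; 420x560 float32, m along the optical axis (not along the pixel's ray), 0 where there is no reading.
- camera_params(name): a dict with "mtx" (3x3 intrinsics, pixels), "pose" (4x4, takes a point from camera to world coordinates). Camera axes: x right, y down, z forward; pixel columns grow to the right and rows downward; lengths in m; the calibration is good to about 2 mm. A picture is of the moment at which its call begins. camera_params takes no time and is no camera call.
- finish_job(): hands the job in; it is judged then, once.
The state is a dict: "time": time; "joints": joint angles; "qvel": joint speeds; "effort": joint torques, N m; "eef_pos": TCP position; "ee_rot": TCP orientation; "ft_force": force on the tool from outside, world axes, zero at the start; "torque": the same for the moment, N m; "grip_width": finger opening in m; "finger_force": force on a finger pad.
Only numpy, scipy, OpenCV 4.12 (cv2) and the standard library are available. Lean on these libraries where they do the work, as an engineer would, in place of code of your own. Each camera call takes 0.05 s, during which the arm holds its last target. There are 200 camera calls.

### The job

The dryer's drum roller has to come off for cleaning. Take the wedge tool out of the tool block, feel its blade into the gap between the shaft and the back of the spring clip until the flat face rests lightly on the shaft, then slide it down along the shaft so that the wedge spreads the clip, and ease the clip right off the shaft, never pressing hard on shaft, clip or roller. Put the wedge back in its slot, lift the roller off the shaft and lay it flat in the steel tray; the clip may lie anywhere on the table clear of the shaft, and everything else stays where it is.

Things in the scene. Friction and masses are not known exactly. Their poses are not given: they have to be found in the camera images.
- wedge: the wedge tool, 128 mm long, upright in the tool block; 0.12 kg. Origin mid-width on the tip's bottom edge, on the flat face; z up. Steel blade z = 0 to 58 mm, 8 mm wide (y): flat face is the plane x = 0; on the other (+x) side the blade is 2 mm thick up to z = 5, then slopes out 0.55 mm per mm to 10.8 mm at z = 21, constant above. Guard 26 mm square (z 58 to 62), handle above
- wedge_grip (a point): where to grip the wedge's black handle, 92 mm above the tip on its centre line (wedge x = 6 mm). The handle runs from z = 62 to 128 mm of the wedge, 22 mm in x and 20 mm in y; grip it across its x faces
- slot (a point): centre of the mouth of the wedge's slot, in the top of the tool block, 62 mm above the table; axes as the block. The slot is 19 mm in x, 17 mm in y, 60 mm deep. Stored: guard on the block's top, tip 58 mm below the mouth, wedge's x along the slot's x, blade centre (wedge x = 6 mm) over this point
- toolblock: fixed wooden tool block, 70 (x) by 170 (y) by 62 mm high, origin under its centre. The wedge's slot is at y = +50 mm; two fixed screwdriver handles, 21 mm thick, stand up to 48 mm above its top at y = -12 and -58 mm
- clip: dark steel clip round the shaft's neck, 22 mm long (x), 26 mm wide (y), 24 g. Origin at its underside on the shaft axis, 51 mm above the table; z up. Back bar 4 mm thick at x = 11 to 15 mm, 23 mm high; two legs, 12.5 mm high, run from it to -x, their hooked ends hold behind the neck. Its bar pushed 4 to 6 mm to +x (about 10 N) it lets go; move it on to +x to clear the shaft. Friction about 0.25
- clip_gap (a point): middle of the mouth of the gap into which the blade goes, level with the tops of back bar and shaft (74 mm above the table): between the shaft head's side (8 mm from the axis) and the clip's back bar (11 mm from the axis, the clip has about 0.4 mm of play), so about 3 mm wide in x; 10 mm free in y between the legs and their inner lobes; 23 mm deep, down to the roller
- shaft_top (a point): centre of the flat top of the upright steel shaft, 74 mm above the table; fixed. The clip's back bar ends level with it, the roller's top is 23 mm lower. The shaft: head of 8 mm radius for 10 mm, then a neck of 6 mm radius for 13.5 mm in which the clip's legs sit, then 8 mm radius again down through the roller to a shoulder of 14 mm radius under it
- mount: fixed plywood board 170 (x) by 130 (y) by 15 mm with a steel bracket plate (120 by 90 mm, top 18 mm above the table, side flanges up to 23 mm) that carries the shaft 10 mm to +x of the board's centre. Origin under the board's centre
- roller: the drum roller on the shaft: rubber-tyred wheel lying flat, 66 mm across, 25 mm high, bore 19 mm, mass about 0.12 kg. Origin at the centre of its underside, 26 mm above the table; z along its axis
- tray: the stainless tray, 150 (x) by 130 (y) by 32 mm high, walls and floor 3 mm, fixed and empty. Origin under its centre, z up
- spare_roller: bystander: a second, identical roller lying flat on the table beyond the board, origin under its centre
- pulley: bystander: grey belt pulley 54 mm across, 16 mm high
- grease: bystander: grey tin 60 mm across, 45 mm high
- screwdriver: bystander: screwdriver 190 mm long lying on the table
- spanner: bystander: steel spanner 160 mm long lying on the table
- fuse_box: bystander: small cardboard box 70 by 50 by 35 mm

How it is judged:
On the way, in this order (a step that is already met when the one before it is completed fails the run):
1. the blade's tip is in the gap, at least 1.5 mm below the shaft's top, its flat face resting on the shaft and the clip not yet loaded (z of wedge in the frame of shaft_top below -0.0015 m and horizontal distance between wedge and clip_gap below 0.008 m and contact force between wedge and mount above 0.5 N and contact force between wedge and clip below 0.5 N), for 0.1 s.
2. the wedge, bearing on shaft and clip at once, has pushed the top of the clip's back bar 1.5 mm outward (contact force between wedge and clip above 1.5 N and contact force between wedge and mount above 1 N and horizontal distance between clip_gap and shaft_top above 0.011 m and horizontal distance between clip and shaft_top below 0.012 m).
3. the clip is off the shaft, at least 22 mm to the side of its axis (horizontal distance between clip and shaft_top above 0.022 m), for 0.2 s.
4. the wedge is back in its slot and let go (horizontal distance between wedge and slot below 0.015 m and z of wedge in the frame of slot below -0.05 m and contact force between the fingers and wedge below 0.2 N), for 0.2 s.
5. the roller is lifted clear of the shaft (z of roller in the frame of shaft_top above 0 m), for 0.1 s.
At the end, for the whole second after the job is handed in: the roller lies flat on the floor of the tray (either way up, within 0.15 rad), at rest; the wedge is back in its slot, its tip at least 50 mm below the mouth; the clip lies at rest on the table or on something on it, its origin at least 22 mm to the side of the shaft's axis (z of roller in the frame of tray between 0 and 0.01 m and x of roller in the frame of tray between -0.045 and 0.045 m and y of roller in the frame of tray between -0.036 and 0.036 m and angle between the z axis of roller and the z axis of tray, either way round below 0.15 rad and linear speed of each of roller, clip below 0.02 m/s and horizontal distance between wedge and slot below 0.015 m and z of wedge in the frame of slot below -0.05 m and horizontal distance between clip and shaft_top above 0.022 m and height (world z) of clip above -0.02 m); the robot touches nothing.
It fails at once if the wedge presses on the shaft or its mount with more than 30 N (contact force between wedge and mount above 30 N).
It fails at once if the wedge presses on the clip with more than 30 N (contact force between wedge and clip above 30 N).
It fails at once if the wedge presses on the roller with more than 15 N (contact force between wedge and roller above 15 N).
It fails at once if a bystander is moved more than 30 mm (distance of any of spare_roller, pulley, grease, screwdriver, spanner, fuse_box from where it was at the start of the episode above 0.03 m).
It also fails if it takes over 72 s, if anything falls off the work surface, if the arm or the gripper's body presses on something with over 40 N, if the wrist force passes 120 N, or if a joint passes its speed limit or range.

## Working session

There is one attempt and no reset: what is moved stays moved. The work goes in short steps, Python scripts to look and compute and a tool call to move; the robot and the scene stay as the last step left them, time stands still between calls to the robot, and variables do not carry over. Pictures are saved under pics/ and viewed, at most 10 in all, crops included, and the job is handed in when it is done.

Besides the shell and the picture viewer there is one more tool, called after "Call:" by a JSON object that holds its "api" and its "payload". apply_moves: Moves the arm, as the interface text tells. Its arguments: {"type":"object","properties":{"motion":{"type":"array"},"newtons":{"type":"number"}},"required":["motion"]}

```bash
mkdir -p pics; cat > h.py <<'E'
import numpy as np, cv2
from bench import *
def proj(name,p):
    c=camera_params(name);T=np.linalg.inv(c['pose']);q=T[:3,:3]@np.array(p)+T[:3,3];u=c['mtx']@q;return u[:2]/u[2]
def ray(name,u,v,z):
    c=camera_params(name);d=c['pose'][:3,:3]@np.linalg.inv(c['mtx'])@[u,v,1];o=c['pose'][:3,3];return o+d*(z-o[2])/d[2]
E
python3 - <<'E'
from h import *
for n in ('top','side'):
    p,d=capture(n);cv2.imwrite(f'pics/{n}0.png',p[:,:,::-1]);np.savez(n+'0',p=p,d=d)
    c=camera_params(n);print(n,c['mtx'].tolist(),c['pose'].round(4).tolist())
print(state(),pinch_z)
E
```

```text
top [[464.2132169696655, 0.0, 280.5907814495666], [0.0, 464.2132169696655, 203.542262415952], [0.0, 0.0, 1.0]] [[-0.0274, -0.9929, 0.1156, 0.4517], [-0.9996, 0.0281, 0.0042, 0.0313], [-0.0074, -0.1155, -0.9933, 1.0583], [0.0, 0.0, 0.0, 1.0]]
side [[501.1579468812757, 0.0, 282.1178218675054], [0.0, 501.1579468812757, 211.7960006885485], [0.0, 0.0, 1.0]] [[-0.9968, -0.0412, 0.0684, 0.4643], [-0.0788, 0.6469, -0.7585, 0.8604], [-0.013, -0.7615, -0.6481, 0.7991], [0.0, 0.0, 0.0, 1.0]]
{'time': 0.1, 'joints': array([ 1.39857018e+00,  2.55676802e-01,  1.07155621e-01, -3.90419136e-04,
       -1.42387851e+00, -2.84597504e-01]), 'qvel': array([ 0.00119857,  0.00046065,  0.00306625,  0.00078378, -0.00031812,
       -0.00049645]), 'effort': array([-3.37038662e-03, -3.87604666e+01,  2.38473755e+01,  5.37788630e+00,
       -3.81667167e-03, -3.18723565e-06]), 'eef_pos': array([0.24237594, 0.49324303, 0.23050546]), 'ee_rot': array([ 8.11258819e-04,  9.74020397e-01, -2.26458795e-01, -1.47759615e-04]), 'ft_force': array([-0.83843224,  0.08398109, -0.01484652]), 'torque': array([0.0181027 , 0.01918573, 0.03676362]), 'finger_force': 0.0, 'grip_width': 0.08524124021650376} 0.0187
```

View pics/top0.png

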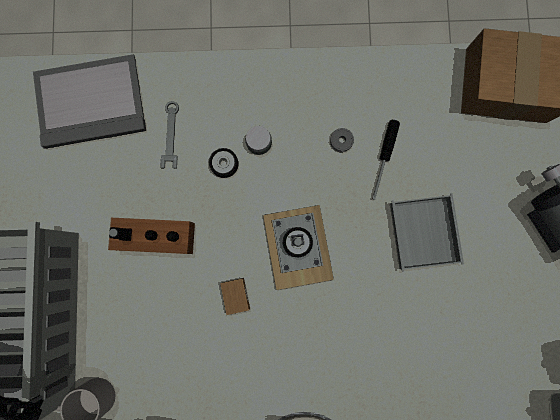

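View pics/side0.png

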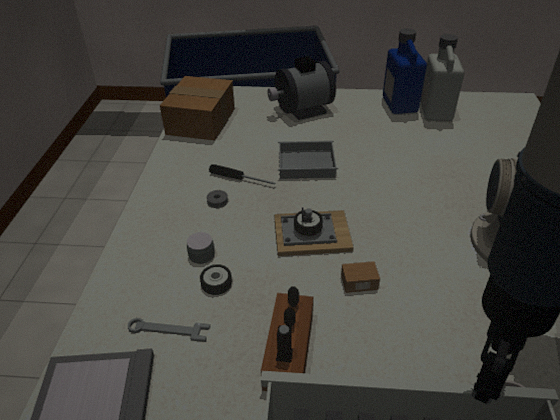

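The top view shows the tool block (108–195, 217–254) with the wedge at its left end (~120,234), the mount (263–333, 205–290), and the tray (388–463, 193–270). I'll enlarge the crops next.

```bash
python3 - <<'E'
import numpy as np,cv2
def crop(n,u,v,w,h,s):
    p=np.load(n+'0.npz')['p'][v:v+h,u:u+w,::-1]
    g=cv2.resize(p,None,fx=s,fy=s,interpolation=cv2.INTER_CUBIC)
    g=cv2.convertScaleAbs(g,alpha=1.6)
    for k in range(0,w,10):
        cv2.line(g,(k*s,0),(k*s,6),(0,255,0),1);cv2.putText(g,str(u+k),(k*s,16),0,.35,(0,255,255),1)
    for k in range(0,h,10):
        cv2.line(g,(0,k*s),(6,k*s),(0,255,0),1);cv2.putText(g,str(v+k),(8,k*s+4),0,.35,(0,255,255),1)
    return g
a=np.hstack([crop('top',258,200,80,95,6),np.zeros((570,10,3),np.uint8)])
b=crop('side',270,202,86,54,6)
c=np.zeros((600,800,3),np.uint8)
m=crop('top',272,215,50,50,8);c[:400,:400]=m
m=crop('side',290,202,40,40,9);c[:360,410:770]=m
m=crop('top',104,212,94,46,4);c[405:589,:376]=m
m=crop('side',262,282,58,90,2);c[365:545,410:526]=m
cv2.imwrite('pics/c1.png',c)
d=np.zeros((580,800,3),np.uint8);m=crop('top',258,200,80,95,5);d[:475,:400]=m;m=crop('side',270,205,86,54,4);d[:216,420:764]=m
m=crop('side',258,284,60,100,3);d[230:530,420:600]=m
cv2.imwrite('pics/c2.png',d)
E
```

```text
(no output)
```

View pics/c1.png

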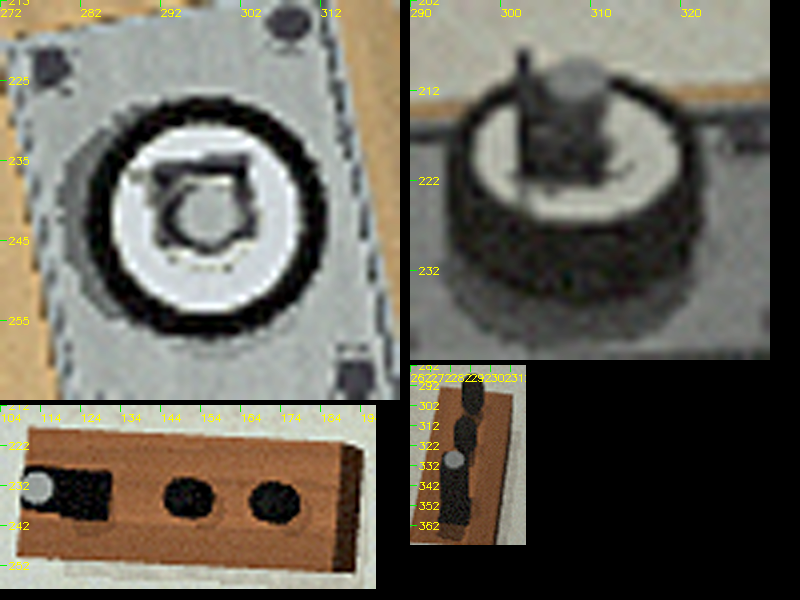

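View pics/c2.png

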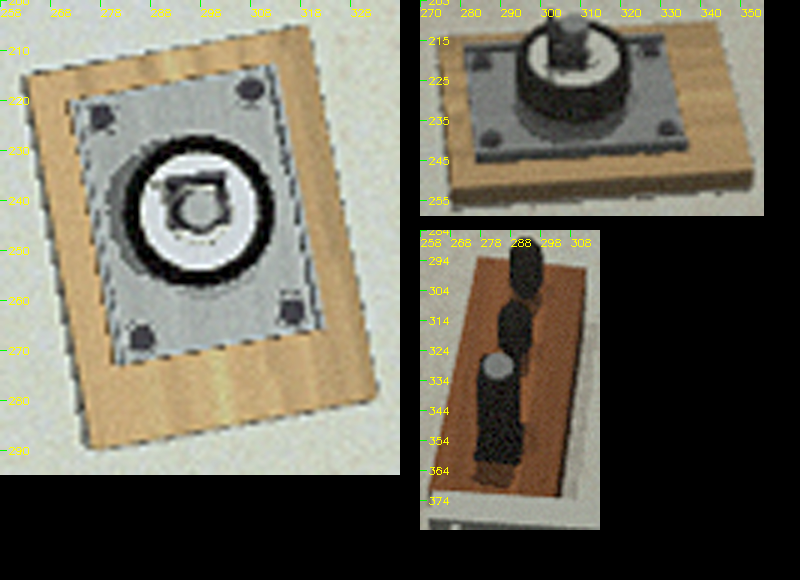

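The crops give these pixels. In the top view, the shaft top is at (297.2,240.7), the back bar at v≈236, the board corners at (263,214.5), (319,205), (333,280) and (275,290), and the handle cap at (113,233). In the side view, the shaft top is at (307.5,210) and the cap at (283.8,329).

```bash
python3 - <<'E'
from h import *
def tri(a,b):
    A=[];B=[]
    for n,(u,v) in (('top',a),('side',b)):
        c=camera_params(n);d=c['pose'][:3,:3]@np.linalg.inv(c['mtx'])@[u,v,1];d/=np.linalg.norm(d)
        P=np.eye(3)-np.outer(d,d);A.append(P);B.append(P@c['pose'][:3,3])
    return np.linalg.lstsq(np.vstack(A),np.hstack(B),rcond=None)[0].round(4)
print('shaft tri',tri((297.2,240.7),(307.5,210)),'top',ray('top',297.2,240.7,.074).round(4),'side',ray('side',307.5,210,.074).round(4))
print('cap tri',tri((113.3,233),(283.8,329)),ray('top',113.3,233,.132).round(4),ray('side',283.8,329,.132).round(4))
P=lambda l,z:np.array([ray('top',u,v,z) for u,v in l])
b=P([(263,214.5),(319,205),(333.5,279.5),(275.5,290)],.015);e=b[[1,2,3,0]]-b
print('board c',b.mean(0).round(4),'lens',np.linalg.norm(e,axis=1).round(4),'dirs',np.degrees(np.arctan2(e[:,1],e[:,0])).round(1))
# plate
p=P([(272,220.5),(312.5,213),(322,265.5),(281.5,272.5)],.02);e=p[[1,2,3,0]]-p
print('plate c',p.mean(0).round(4),np.linalg.norm(e,axis=1).round(4),np.degrees(np.arctan2(e[:,1],e[:,0])).round(1))
print('roller',ray('top',297.8,242.2,.051).round(4))
k=P([(110.5,217.5),(189.5,222),(188,254),(108,250.5)],.062);e=k[[1,2,3,0]]-k
print('block c',k.mean(0).round(4),np.linalg.norm(e,axis=1).round(4),np.degrees(np.arctan2(e[:,1],e[:,0])).round(1))
s=P([(151.2,235.2),(172.5,236)],.110);print('sd',s.round(4),np.degrees(np.arctan2(*(s[0]-s[1])[:2])))
t=P([(388,199),(452,194),(462.5,263),(396.5,270)],.032);e=t[[1,2,3,0]]-t
print('tray c',t.mean(0).round(4),np.linalg.norm(e,axis=1).round(4),np.degrees(np.arctan2(e[:,1],e[:,0])).round(1))
from scipy.spatial.transform import Rotation as R
q=state()['ee_rot'];print(R.from_quat(q[[1,2,3,0]]).as_matrix().round(3))
E
```

```text
shaft tri [0.4854 0.0025 0.0745] top [0.4863 0.0025 0.074 ] side [0.4845 0.002  0.074 ]
cap tri [0.5093 0.3707 0.1331] [0.5098 0.3712 0.132 ] [0.509  0.3699 0.132 ]
board c [0.4745 0.     0.015 ] lens [0.1283 0.1692 0.1307 0.1703] dirs [ -81.9 -171.2   98.6    8. ]
plate c [0.4837 0.0015 0.02  ] [0.0925 0.1186 0.0911 0.1174] [ -81.1 -171.8   98.1    8.9]
roller [0.4838 0.0006 0.051 ]
block c [0.5057 0.32   0.062 ] [0.1713 0.0685 0.1719 0.0709] [-94.9 177.   85.9  -3.5]
sd [[0.5045 0.3015 0.11  ]
 [0.5016 0.2579 0.11  ]] 3.7336412394408622
tray c [ 0.5008 -0.2805  0.032 ] [0.1429 0.1532 0.1453 0.1571] [ -87.1 -175.4   94.4    3.7]
[[ 0.897 -0.441 -0.001]
 [-0.441 -0.897 -0.002]
 [ 0.     0.002 -1.   ]]
```

Call:
{"api": "apply_moves", "payload": {"motion": [{"az":1,"tz":0.25,"fingers":0},{"az":1,"tz":0.25,"fingers":0},{"az":1,"tz":0.25,"fingers":0},{"az":1,"tz":0.25,"fingers":0},{"az":1,"tz":0.25,"fingers":0},{"az":1,"tz":0.25,"fingers":0},{"az":1,"tz":0.25,"fingers":0},{"az":1,"tz":0.25,"fingers":0},{"az":0.475,"fingers":0}], "newtons": 50}}

```text
validation failed for argument at $.mo...
```

```bash
cat >> h.py <<'E'
from scipy.spatial.transform import Rotation as R
def RT():
    s=state();q=s['ee_rot'];return R.from_quat(q[[1,2,3,0]]).as_matrix(),s
def to(p):
    M,s=RT();d=M.T@(np.array(p)-s['eef_pos']);print('pos',s['eef_pos'].round(4),'yaw y',np.degrees(np.arctan2(M[1,1],M[0,1])).round(2),'z',M[:,2].round(4),'t',round(s['time'],2));print('units',(d/.025).round(3));return d/.025
E
python3 -c "
from h import *
to([.5093,.3703,.165])"
```

```text
pos [0.2424 0.4932 0.2305] yaw y -116.18 z [-7.0e-04 -1.5e-03 -1.0e+00] t 0.1
units [11.751 -0.301  2.621]
```

Call:
{"api": "apply_moves", "payload": {"motion": [{"ax":0,"ay":0,"az":1,"tx":0,"ty":0,"tz":0.25,"fingers":0},{"ax":0,"ay":0,"az":1,"tx":0,"ty":0,"tz":0.25,"fingers":0},{"ax":0,"ay":0,"az":1,"tx":0,"ty":0,"tz":0.25,"fingers":0},{"ax":0,"ay":0,"az":1,"tx":0,"ty":0,"tz":0.25,"fingers":0},{"ax":0,"ay":0,"az":1,"tx":0,"ty":0,"tz":0.25,"fingers":0},{"ax":0,"ay":0,"az":1,"tx":0,"ty":0,"tz":0.25,"fingers":0},{"ax":0,"ay":0,"az":1,"tx":0,"ty":0,"tz":0.25,"fingers":0},{"ax":0,"ay":0,"az":1,"tx":0,"ty":0,"tz":0.25,"fingers":0},{"ax":0,"ay":0,"az":0.475,"tx":0,"ty":0,"tz":0,"fingers":0}], "newtons": 50}}

```text
time: 1.0
eef_pos: [0.2436, 0.4943, 0.1863]
ee_rot: [0.003, -0.681, 0.732, 0.0]
ft_force: [-4.1, -12.5, 26.7]
grip_width: 0.0853
finger_force: 13.1
```

```bash
python3 -c "
from h import *
to([.5093,.3703,.165])"
```

```text
pos [0.2436 0.4943 0.1863] yaw y 175.89 z [ 0.0041  0.0046 -1.    ] t 1.0
units [  4.192 -10.952   0.871]
```

Something is pushing up on the fingers, most likely the rack under the start pose. I'll go straight up and then move over to the wedge.

Call:
{"api": "apply_moves", "payload": {"motion": [{"ax":0,"ay":0,"az":0,"tx":0,"ty":0,"tz":-1,"fingers":0},{"ax":0,"ay":0,"az":0,"tx":0,"ty":0,"tz":-1,"fingers":0},{"ax":0,"ay":0,"az":0,"tx":0,"ty":0,"tz":0,"fingers":0}]}}

```text
time: 1.3
eef_pos: [0.2433, 0.495, 0.2348]
ee_rot: [0.003, -0.682, 0.731, 0.001]
ft_force: [0.1, 0.1, -0.2]
grip_width: 0.0854
finger_force: 0.0
```

```bash
python3 -c "
from h import *
to([.5093,.3703,.165])
p,d=capture('top');cv2.imwrite('pics/t1.png',p[:,:,::-1])"
```

```text
pos [0.2433 0.495  0.2348] yaw y 176.04 z [ 0.0024  0.0057 -1.    ] t 1.3
units [  4.258 -10.953   2.789]
```

View pics/t1.png

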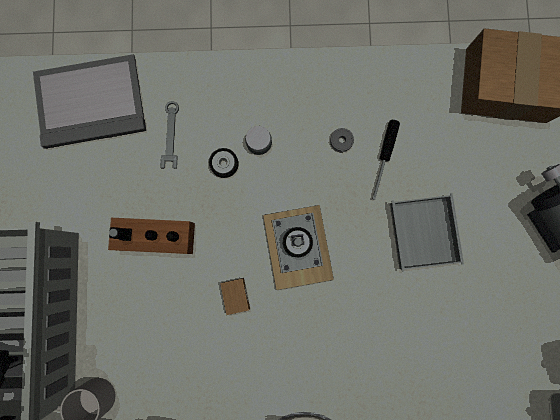

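The scene is undisturbed: the block, the wedge (120,234) and the mount are unchanged. I'll move over the wedge.

Call:
{"api": "apply_moves", "payload": {"motion": [{"ax":0,"ay":0,"az":0,"tx":0.8,"ty":-0.5,"tz":0,"fingers":0},{"ax":0,"ay":0,"az":0,"tx":0.8,"ty":-0.95,"tz":0,"fingers":0},{"ax":0,"ay":0,"az":0,"tx":0.8,"ty":-0.95,"tz":0,"fingers":0},{"ax":0,"ay":0,"az":0,"tx":0.8,"ty":-0.95,"tz":0,"fingers":0},{"ax":0,"ay":0,"az":0,"tx":0.7,"ty":-0.95,"tz":0,"fingers":0},{"ax":0,"ay":0,"az":0,"tx":0.36,"ty":-0.95,"tz":0,"fingers":0},{"ax":0,"ay":0,"az":0,"tx":0,"ty":-0.95,"tz":0,"fingers":0},{"ax":0,"ay":0,"az":0,"tx":0,"ty":-0.95,"tz":0,"fingers":0},{"ax":0,"ay":0,"az":0,"tx":0,"ty":-0.95,"tz":0,"fingers":0},{"ax":0,"ay":0,"az":0,"tx":0,"ty":-0.95,"tz":0,"fingers":0},{"ax":0,"ay":0,"az":0,"tx":0,"ty":-0.95,"tz":0,"fingers":0},{"ax":0,"ay":0,"az":0,"tx":0,"ty":-0.95,"tz":0.5,"fingers":0},{"ax":0,"ay":0,"az":0,"tx":0,"ty":0,"tz":0.8,"fingers":0},{"ax":0,"ay":0,"az":0,"tx":0,"ty":0,"tz":0.8,"fingers":0},{"ax":0,"ay":0,"az":0,"tx":0,"ty":0,"tz":0,"fingers":0},{"ax":0,"ay":0,"az":0,"tx":0,"ty":0,"tz":0,"fingers":0}]}}

```text
time: 2.95
eef_pos: [0.5081, 0.368, 0.1782]
ee_rot: [-0.001, -0.682, 0.731, -0.0]
ft_force: [0.2, 0.6, 0.9]
grip_width: 0.0852
finger_force: 0.0
```

```bash
python3 -c "
from h import *
to([.5093,.3703,.080]);M,s=RT()
W=R.from_euler('z',-4,degrees=True).as_matrix()@np.array([[0,-1,0],[-1,0,0],[0,0,-1]]);print('rot units',np.degrees(R.from_matrix(M.T@W).as_rotvec())/8)"
```

```text
pos [0.5081 0.368  0.1782] yaw y 176.03 z [-0.001  -0.0017 -1.    ] t 2.95
units [-0.1   -0.046  3.929]
rot units [ 0.00626261 -0.01254755  0.00431306]
```

Call:
{"api": "apply_moves", "payload": {"motion": [{"ax":0,"ay":0,"az":0,"tx":-0.1,"ty":-0.05,"tz":0.8,"fingers":0},{"ax":0,"ay":0,"az":0,"tx":0,"ty":0,"tz":0.8,"fingers":0},{"ax":0,"ay":0,"az":0,"tx":0,"ty":0,"tz":0.8,"fingers":0},{"ax":0,"ay":0,"az":0,"tx":0,"ty":0,"tz":0.8,"fingers":0},{"ax":0,"ay":0,"az":0,"tx":0,"ty":0,"tz":0.73,"fingers":0},{"ax":0,"ay":0,"az":0,"tx":0,"ty":0,"tz":0,"fingers":0},{"ax":0,"ay":0,"az":0,"tx":0,"ty":0,"tz":0,"fingers":255},{"ax":0,"ay":0,"az":0,"tx":0,"ty":0,"tz":0,"fingers":255},{"ax":0,"ay":0,"az":0,"tx":0,"ty":0,"tz":0,"fingers":255},{"ax":0,"ay":0,"az":0,"tx":0,"ty":0,"tz":0,"fingers":255},{"ax":0,"ay":0,"az":0,"tx":0,"ty":0,"tz":0,"fingers":255},{"ax":0,"ay":0,"az":0,"tx":0,"ty":0,"tz":0,"fingers":255},{"ax":0,"ay":0,"az":0,"tx":0,"ty":0,"tz":0,"fingers":255}], "newtons": 60}}

```text
time: 4.25
eef_pos: [0.5101, 0.3711, 0.0814]
ee_rot: [0.001, -0.682, 0.731, -0.0]
ft_force: [-1.4, 0.3, 5.7]
grip_width: 0.0217
finger_force: 59.3
```

```bash
python3 -c "
from h import *
to([.5093,.3703,.080]);print(state())"
```

```text
pos [0.5101 0.3711 0.0814] yaw y 176.04 z [ 1.2e-03  9.0e-04 -1.0e+00] t 4.25
units [0.035 0.031 0.056]
{'time': 4.25, 'joints': array([ 8.76431136e-01,  4.90662156e-01,  6.90449560e-02,  4.23431930e-04,
       -1.14770731e+00, -9.45751773e-01]), 'qvel': array([-0.00031532,  0.00150486,  0.00075247,  0.00247081,  0.00073659,
        0.00116585]), 'effort': array([-2.82862214e-01, -4.65934610e+01,  2.03432339e+01,  4.48840767e+00,
        1.94031559e-01,  1.25196559e-03]), 'eef_pos': array([0.51013194, 0.37111592, 0.08140641]), 'ee_rot': array([ 7.54311874e-04, -6.82241703e-01,  7.31126309e-01, -9.93329790e-05]), 'ft_force': array([-1.36865669,  0.34888106,  5.73664398]), 'torque': array([0.02056767, 0.31703432, 0.01861343]), 'finger_force': 59.309020042419434, 'grip_width': 0.021670442992592926}
```

Call:
{"api": "apply_moves", "payload": {"motion": [{"ax":0,"ay":0,"az":0,"tx":0,"ty":0,"tz":-0.3,"fingers":255},{"ax":0,"ay":0,"az":0,"tx":0,"ty":0,"tz":-0.6,"fingers":255},{"ax":0,"ay":0,"az":0,"tx":0,"ty":0,"tz":-0.8,"fingers":255},{"ax":0,"ay":0,"az":0,"tx":0,"ty":0,"tz":-0.8,"fingers":255},{"ax":0,"ay":0,"az":0,"tx":0,"ty":0,"tz":-0.9,"fingers":255},{"ax":0,"ay":0,"az":0,"tx":0,"ty":0,"tz":-0.9,"fingers":255},{"ax":0,"ay":0,"az":0,"tx":0,"ty":0,"tz":-0.5,"fingers":255},{"ax":0,"ay":0,"az":-0.8,"tx":0,"ty":0,"tz":0,"fingers":255},{"ax":0,"ay":0,"az":-0.76,"tx":0,"ty":0,"tz":0,"fingers":255},{"ax":0,"ay":0,"az":0,"tx":0,"ty":0,"tz":0,"fingers":255}]}}

```text
time: 5.25
eef_pos: [0.5093, 0.3706, 0.1998]
ee_rot: [0.001, 0.758, -0.652, -0.0]
ft_force: [0.5, -0.6, -0.4]
grip_width: 0.0211
finger_force: 58.6
```

```bash
python3 -c "
from h import *
to([.4867,.0245,.197]);print(state()['ft_force'])"
```

```text
pos [0.5093 0.3706 0.1998] yaw y -171.45 z [-1.4e-03 -8.0e-04 -1.0e+00] t 5.25
units [13.556  2.952  0.124]
[ 0.4992973  -0.60757736 -0.40929083]
```

Call:
{"api": "apply_moves", "payload": {"motion": [{"ax":0,"ay":0,"az":0,"tx":0.4,"ty":0.05,"tz":0,"fingers":255},{"ax":0,"ay":0,"az":0,"tx":0.9,"ty":0.2,"tz":0,"fingers":255},{"ax":0,"ay":0,"az":0,"tx":0.9,"ty":0.2,"tz":0,"fingers":255},{"ax":0,"ay":0,"az":0,"tx":0.9,"ty":0.2,"tz":0,"fingers":255},{"ax":0,"ay":0,"az":0,"tx":0.9,"ty":0.2,"tz":0,"fingers":255},{"ax":0,"ay":0,"az":0,"tx":0.9,"ty":0.2,"tz":0,"fingers":255},{"ax":0,"ay":0,"az":0,"tx":0.9,"ty":0.2,"tz":0,"fingers":255},{"ax":0,"ay":0,"az":0,"tx":0.9,"ty":0.2,"tz":0,"fingers":255},{"ax":0,"ay":0,"az":0,"tx":0.9,"ty":0.2,"tz":0,"fingers":255},{"ax":0,"ay":0,"az":0,"tx":0.9,"ty":0.2,"tz":0,"fingers":255},{"ax":0,"ay":0,"az":0,"tx":0.9,"ty":0.2,"tz":0,"fingers":255},{"ax":0,"ay":0,"az":0,"tx":0.9,"ty":0.2,"tz":0,"fingers":255},{"ax":0,"ay":0,"az":0,"tx":0.9,"ty":0.2,"tz":0,"fingers":255},{"ax":0,"ay":0,"az":0,"tx":0.9,"ty":0.2,"tz":0,"fingers":255},{"ax":0,"ay":0,"az":0,"tx":0.9,"ty":0.2,"tz":0,"fingers":255},{"ax":0,"ay":0,"az":0,"tx":0.55,"ty":0.1,"tz":0,"fingers":255},{"ax":0,"ay":0,"az":0,"tx":0,"ty":0,"tz":0,"fingers":255},{"ax":0,"ay":0,"az":0,"tx":0,"ty":0,"tz":0,"fingers":255},{"ax":0,"ay":0,"az":0,"tx":0,"ty":0,"tz":0,"fingers":255}]}}

```text
time: 7.15
eef_pos: [0.4869, 0.0254, 0.2004]
ee_rot: [-0.0, 0.758, -0.653, -0.0]
ft_force: [0.3, 0.5, -1.6]
grip_width: 0.0215
finger_force: 58.7
```

```bash
python3 - <<'E'
from h import *
to([.4867,.0245,.1454]);print(state()['ft_force'])
p1,_=capture('top');p2,_=capture('side')
a=cv2.resize(p1[180:280,230:330,::-1],None,fx=5,fy=5,interpolation=2);b=cv2.resize(p2[100:250,260:350,::-1],None,fx=3.33,fy=3.33,interpolation=2)
c=np.zeros((500,800,3),np.uint8);c[:,:500]=a;c[:b.shape[0],500:500+b.shape[1]]=b[:500];cv2.imwrite('pics/w.png',cv2.convertScaleAbs(c,alpha=1.6))
E
```

```text
pos [0.4869 0.0254 0.2004] yaw y -171.49 z [-1.e-04  2.e-04 -1.e+00] t 7.15
units [0.035 0.013 2.201]
[ 0.30102231  0.47908479 -1.63059281]
```

View pics/w.png

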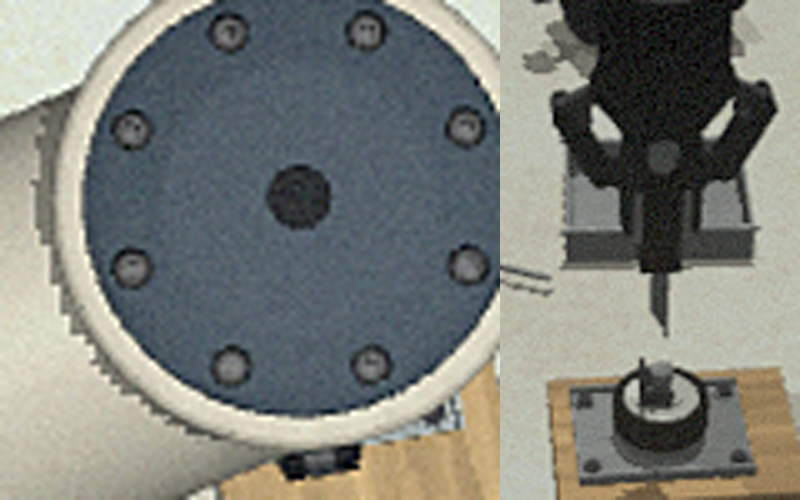

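Side view: the wedge hangs vertically above the shaft, flat face toward -x (right), tip at about (665,335) in the crop. I'll descend beside the shaft head and feel in y.

Call:
{"api": "apply_moves", "payload": {"motion": [{"ax":0,"ay":0,"az":0,"tx":0.03,"ty":0,"tz":0.8,"fingers":255},{"ax":0,"ay":0,"az":0,"tx":0,"ty":0,"tz":0.8,"fingers":255},{"ax":0,"ay":0,"az":0,"tx":0,"ty":0,"tz":0.4,"fingers":255},{"ax":0,"ay":0,"az":0,"tx":0,"ty":0,"tz":0.2,"fingers":255},{"ax":0,"ay":0,"az":0,"tx":0.1,"ty":0,"tz":0,"fingers":255},{"ax":0,"ay":0,"az":0,"tx":0.1,"ty":0,"tz":0,"fingers":255},{"ax":0,"ay":0,"az":0,"tx":0.05,"ty":0,"tz":0,"fingers":255},{"ax":0,"ay":0,"az":0,"tx":0,"ty":0,"tz":0,"fingers":255}]}}

```text
time: 8.05
eef_pos: [0.4883, 0.0178, 0.1462]
ee_rot: [-0.001, 0.757, -0.653, 0.0]
ft_force: [-0.0, -0.5, -1.0]
grip_width: 0.0216
finger_force: 58.8
```

```bash
cat >> h.py <<'E'
S0=np.array([.485,.002])
def rel(n=1):
    M,s=RT();a=np.radians(8.5);Z=np.array([[np.cos(a),np.sin(a)],[-np.sin(a),np.cos(a)]])
    print('rel mm',(Z@(s['eef_pos'][:2]-S0)*1000).round(2),'z',(s['eef_pos'][2]*1000).round(2),'f',(Z@s['ft_force'][:2]).round(2),s['ft_force'][2].round(2),'tilt',M[:,2].round(4),'t',s['time'])
E
python3 -c "
from h import *
rel()"
```

```text
rel mm [ 5.61 15.11] z 146.18 f [-0.08 -0.5 ] -1.03 tilt [ 1.2e-03  3.0e-04 -1.0e+00] t 8.05
```

Call:
{"api": "apply_moves", "payload": {"motion": [{"ax":0,"ay":0,"az":0,"tx":0.04,"ty":0,"tz":0,"fingers":255},{"ax":0,"ay":0,"az":0,"tx":0.04,"ty":0,"tz":0,"fingers":255},{"ax":0,"ay":0,"az":0,"tx":0.04,"ty":0,"tz":0,"fingers":255},{"ax":0,"ay":0,"az":0,"tx":0,"ty":0,"tz":0,"fingers":255}]}}

```text
time: 8.45
eef_pos: [0.4884, 0.0149, 0.1455]
ee_rot: [0.0, 0.758, -0.653, 0.0]
ft_force: [0.3, -0.4, -0.8]
grip_width: 0.0216
finger_force: 58.8
```

Call:
{"api": "apply_moves", "payload": {"motion": [{"ax":0,"ay":0,"az":0,"tx":0.04,"ty":0,"tz":0,"fingers":255},{"ax":0,"ay":0,"az":0,"tx":0,"ty":0,"tz":0,"fingers":255}]}}

```text
time: 8.65
eef_pos: [0.4885, 0.0142, 0.1455]
ee_rot: [-0.0, 0.758, -0.653, -0.0]
ft_force: [0.6, 0.3, -1.1]
grip_width: 0.0216
finger_force: 58.8
```

Call:
{"api": "apply_moves", "payload": {"motion": [{"ax":0,"ay":0,"az":0,"tx":0.02,"ty":0,"tz":0,"fingers":255},{"ax":0,"ay":0,"az":0,"tx":0,"ty":0,"tz":0,"fingers":255}]}}

```text
time: 8.85
eef_pos: [0.4886, 0.0139, 0.1455]
ee_rot: [-0.0, 0.758, -0.653, -0.0]
ft_force: [0.1, 2.3, -0.4]
grip_width: 0.0212
finger_force: 58.8
```

```bash
cat >> h.py <<'E'
def avg(n=4):
    L=[];F=[];T=[]
    for i in range(n):
        M,s=RT();L.append(s['eef_pos']);F.append(s['ft_force']);T.append(M[:,2]);capture('side')
    a=np.radians(8.5);Z=np.array([[np.cos(a),np.sin(a),0],[-np.sin(a),np.cos(a),0],[0,0,1]])
    L=np.array(L);F=np.array(F)@Z.T;P=(L-[*S0,0])@Z.T*1000
    print('rel',P.mean(0).round(2),'sd',P.std(0).round(2),'F',F.mean(0).round(2),'sd',F.std(0).round(2),'tilt',(np.mean(T,0)@Z.T).round(4),'t',s['time'])
E
python3 -c "
from h import *
avg()"
```

```text
rel [  5.28  11.21 145.51] sd [0.   0.02 0.01] F [-0.47  2.45 -0.74] sd [0.66 0.38 0.33] tilt [ 1.e-04  7.e-04 -1.e+00] t 9.0
```

Call:
{"api": "apply_moves", "payload": {"motion": [{"ax":0,"ay":0,"az":0,"tx":-0.1,"ty":0,"tz":0,"fingers":255},{"ax":0,"ay":0,"az":0,"tx":0,"ty":0,"tz":-0.3,"fingers":255},{"ax":0,"ay":0,"az":0,"tx":0,"ty":0,"tz":-0.3,"fingers":255},{"ax":0,"ay":0,"az":0,"tx":0.2,"ty":0,"tz":0,"fingers":255},{"ax":0,"ay":0,"az":0,"tx":0.4,"ty":0,"tz":0,"fingers":255},{"ax":0,"ay":0,"az":0,"tx":0.4,"ty":0,"tz":0,"fingers":255},{"ax":0,"ay":0,"az":0,"tx":0.2,"ty":0,"tz":0,"fingers":255},{"ax":0,"ay":0,"az":0,"tx":0,"ty":0,"tz":0.3,"fingers":255},{"ax":0,"ay":0,"az":0,"tx":0,"ty":0,"tz":0.3,"fingers":255},{"ax":0,"ay":0,"az":0,"tx":-0.04,"ty":0,"tz":0,"fingers":255},{"ax":0,"ay":0,"az":0,"tx":-0.04,"ty":0,"tz":0,"fingers":255},{"ax":0,"ay":0,"az":0,"tx":0,"ty":0,"tz":0,"fingers":255}]}}

```text
time: 10.25
eef_pos: [0.4925, -0.0114, 0.1457]
ee_rot: [-0.0, 0.758, -0.652, 0.0]
ft_force: [-0.5, 0.3, -1.8]
grip_width: 0.0215
finger_force: 58.8
```

```bash
python3 -c "
from h import *
avg(2)"
```

```text
rel [  5.44 -14.36 145.73] sd [0.03 0.03 0.05] F [-0.85  0.17 -1.46] sd [0.41 0.16 0.35] tilt [ 4.e-04 -1.e-04 -1.e+00] t 10.3
```

Call:
{"api": "apply_moves", "payload": {"motion": [{"ax":0,"ay":0,"az":0,"tx":-0.04,"ty":0,"tz":0,"fingers":255},{"ax":0,"ay":0,"az":0,"tx":-0.02,"ty":0,"tz":0,"fingers":255},{"ax":0,"ay":0,"az":0,"tx":0,"ty":0,"tz":0,"fingers":255}]}}

```text
time: 10.65
eef_pos: [0.4922, -0.0101, 0.1456]
ee_rot: [-0.0, 0.758, -0.653, 0.0]
ft_force: [0.5, 0.1, -1.1]
grip_width: 0.0215
finger_force: 58.8
```

Call:
{"api": "apply_moves", "payload": {"motion": [{"ax":0,"ay":0,"az":0,"tx":-0.02,"ty":0,"tz":0,"fingers":255},{"ax":0,"ay":0,"az":0,"tx":0,"ty":0,"tz":0,"fingers":255}]}}

```text
time: 10.85
eef_pos: [0.492, -0.0097, 0.1455]
ee_rot: [-0.0, 0.758, -0.653, -0.0]
ft_force: [0.0, -0.1, -1.3]
grip_width: 0.0212
finger_force: 58.8
```

```bash
python3 -c "
from h import *
avg(3)"
```

```text
rel [  5.25 -12.63 145.54] sd [0.01 0.02 0.  ] F [-0.23  0.03 -1.08] sd [0.45 0.13 0.34] tilt [ 0.  0. -1.] t 10.95
```

Call:
{"api": "apply_moves", "payload": {"motion": [{"ax":0,"ay":0,"az":0,"tx":-0.02,"ty":0,"tz":0,"fingers":255},{"ax":0,"ay":0,"az":0,"tx":0,"ty":0,"tz":0,"fingers":255}]}}

```text
time: 11.2
eef_pos: [0.492, -0.0093, 0.1455]
ee_rot: [0.0, 0.758, -0.653, 0.0]
ft_force: [0.2, -0.7, -0.8]
grip_width: 0.0215
finger_force: 58.8
```

Call:
{"api": "apply_moves", "payload": {"motion": [{"ax":0,"ay":0,"az":0,"tx":-0.02,"ty":0,"tz":0,"fingers":255},{"ax":0,"ay":0,"az":0,"tx":0,"ty":0,"tz":0,"fingers":255}]}}

```text
time: 11.4
eef_pos: [0.4919, -0.009, 0.1456]
ee_rot: [0.0, 0.758, -0.653, 0.0]
ft_force: [-0.3, -2.3, -1.7]
grip_width: 0.0213
finger_force: 58.8
```

```bash
python3 -c "
from h import *
avg(3)"
```

```text
rel [  5.23 -11.86 145.56] sd [0.01 0.01 0.02] F [-0.04 -1.31 -1.48] sd [0.59 0.67 0.31] tilt [-1.e-04 -4.e-04 -1.e+00] t 11.5
```

Call:
{"api": "apply_moves", "payload": {"motion": [{"ax":0,"ay":0,"az":0,"tx":0.08,"ty":0,"tz":0,"fingers":255},{"ax":0,"ay":0,"az":0,"tx":0,"ty":0.3,"tz":-0.06,"fingers":255},{"ax":0,"ay":0,"az":0,"tx":0,"ty":0.35,"tz":0,"fingers":255},{"ax":0,"ay":0,"az":0,"tx":-0.2,"ty":0,"tz":0,"fingers":255},{"ax":0,"ay":0,"az":0,"tx":-0.332,"ty":0,"tz":0,"fingers":255},{"ax":0,"ay":0,"az":0,"tx":0,"ty":-0.1,"tz":0,"fingers":255},{"ax":0,"ay":0,"az":0,"tx":0,"ty":-0.06,"tz":0,"fingers":255},{"ax":0,"ay":0,"az":0,"tx":0,"ty":0,"tz":0,"fingers":255},{"ax":0,"ay":0,"az":0,"tx":0,"ty":0,"tz":0,"fingers":255}]}}

```text
time: 12.45
eef_pos: [0.4782, 0.0006, 0.1469]
ee_rot: [0.0, 0.758, -0.653, -0.0]
ft_force: [-0.3, -0.3, -1.7]
grip_width: 0.0213
finger_force: 58.8
```

```bash
python3 -c "
from h import *
avg(2)"
```

```text
rel [ -6.95  -0.41 146.89] sd [0.03 0.01 0.01] F [-0.11 -0.51 -1.05] sd [0.21 0.23 0.7 ] tilt [-3.e-04 -1.e-04 -1.e+00] t 12.5
```

Call:
{"api": "apply_moves", "payload": {"motion": [{"ax":0,"ay":0,"az":0,"tx":0,"ty":-0.04,"tz":0,"fingers":255},{"ax":0,"ay":0,"az":0,"tx":0,"ty":-0.02,"tz":0,"fingers":255},{"ax":0,"ay":0,"az":0,"tx":0,"ty":0,"tz":0,"fingers":255}]}}

```text
time: 12.85
eef_pos: [0.4797, 0.0008, 0.147]
ee_rot: [-0.0, 0.758, -0.653, -0.0]
ft_force: [0.5, 0.6, -1.4]
grip_width: 0.0214
finger_force: 58.8
```

Call:
{"api": "apply_moves", "payload": {"motion": [{"ax":0,"ay":0,"az":0,"tx":0,"ty":-0.02,"tz":0,"fingers":255},{"ax":0,"ay":0,"az":0,"tx":0,"ty":0,"tz":0,"fingers":255}]}}

```text
time: 13.05
eef_pos: [0.4801, 0.0009, 0.1471]
ee_rot: [-0.0, 0.758, -0.653, 0.0]
ft_force: [-0.5, 0.8, -1.7]
grip_width: 0.021
finger_force: 58.8
```

Call:
{"api": "apply_moves", "payload": {"motion": [{"ax":0,"ay":0,"az":0,"tx":0,"ty":-0.02,"tz":0,"fingers":255},{"ax":0,"ay":0,"az":0,"tx":0,"ty":0,"tz":0,"fingers":255}]}}

```text
time: 13.25
eef_pos: [0.4803, 0.0009, 0.1469]
ee_rot: [0.0, 0.758, -0.653, -0.0]
ft_force: [-0.3, 0.5, -0.4]
grip_width: 0.0216
finger_force: 58.9
```

Call:
{"api": "apply_moves", "payload": {"motion": [{"ax":0,"ay":0,"az":0,"tx":0,"ty":-0.02,"tz":0,"fingers":255},{"ax":0,"ay":0,"az":0,"tx":0,"ty":0,"tz":0,"fingers":255}]}}

```text
time: 13.45
eef_pos: [0.4805, 0.0009, 0.1468]
ee_rot: [0.001, 0.758, -0.653, -0.0]
ft_force: [-2.2, -0.0, -0.5]
grip_width: 0.0215
finger_force: 58.9
```

```bash
python3 -c "
from h import *
avg(3)"
```

```text
rel [ -4.55  -0.4  146.82] sd [0.01 0.01 0.01] F [-2.66 -0.05 -0.63] sd [0.4  0.5  0.08] tilt [-1.3e-03 -1.0e-04 -1.0e+00] t 13.55
```

Call:
{"api": "apply_moves", "payload": {"motion": [{"ax":0,"ay":0,"az":0,"tx":0,"ty":0.04,"tz":0,"fingers":255},{"ax":0,"ay":0,"az":0,"tx":0,"ty":0,"tz":-0.2,"fingers":255},{"ax":0,"ay":0,"az":0,"tx":0,"ty":0,"tz":-0.24,"fingers":255},{"ax":0,"ay":0,"az":0,"tx":0,"ty":-0.2,"tz":0,"fingers":255},{"ax":0,"ay":0,"az":0,"tx":0,"ty":-0.3,"tz":0,"fingers":255},{"ax":0,"ay":0,"az":0,"tx":0,"ty":-0.246,"tz":0,"fingers":255},{"ax":0,"ay":0,"az":0,"tx":0,"ty":0,"tz":0.1,"fingers":255},{"ax":0,"ay":0,"az":0,"tx":0,"ty":0,"tz":0.06,"fingers":255},{"ax":0,"ay":0,"az":0,"tx":0,"ty":0,"tz":0,"fingers":255},{"ax":0,"ay":0,"az":0,"tx":0,"ty":0,"tz":0,"fingers":255}]}}

```text
time: 14.6
eef_pos: [0.4983, 0.0036, 0.1539]
ee_rot: [0.0, 0.758, -0.653, -0.0]
ft_force: [0.1, -1.3, -2.3]
grip_width: 0.0216
finger_force: 58.9
```

```bash
python3 -c "
from h import *
avg(3)"
```

```text
rel [ 13.49  -0.36 154.04] sd [0.06 0.02 0.09] F [-0.13 -0.68 -1.89] sd [0.03 0.44 0.34] tilt [-1.e-04 -0.e+00 -1.e+00] t 14.7
```

Call:
{"api": "apply_moves", "payload": {"motion": [{"ax":0,"ay":0,"az":0,"tx":0,"ty":-0.008,"tz":0.06,"fingers":255},{"ax":0,"ay":0,"az":0,"tx":0,"ty":0,"tz":0.04,"fingers":255},{"ax":0,"ay":0,"az":0,"tx":0,"ty":0,"tz":0,"fingers":255}]}}

```text
time: 15.05
eef_pos: [0.4986, 0.0037, 0.1513]
ee_rot: [0.0, 0.758, -0.653, -0.0]
ft_force: [-0.2, 0.3, -1.1]
grip_width: 0.0214
finger_force: 58.9
```

Call:
{"api": "apply_moves", "payload": {"motion": [{"ax":0,"ay":0,"az":0,"tx":0,"ty":0,"tz":0.04,"fingers":255},{"ax":0,"ay":0,"az":0,"tx":0,"ty":0,"tz":0,"fingers":255}]}}

```text
time: 15.25
eef_pos: [0.4986, 0.0037, 0.1504]
ee_rot: [0.0, 0.758, -0.653, -0.0]
ft_force: [-0.3, 0.4, -1.5]
grip_width: 0.0213
finger_force: 58.9
```

Call:
{"api": "apply_moves", "payload": {"motion": [{"ax":0,"ay":0,"az":0,"tx":0,"ty":0,"tz":0.04,"fingers":255},{"ax":0,"ay":0,"az":0,"tx":0,"ty":0,"tz":0,"fingers":255}]}}

```text
time: 15.45
eef_pos: [0.4987, 0.0037, 0.1494]
ee_rot: [0.0, 0.758, -0.653, -0.0]
ft_force: [-0.6, -0.5, -1.7]
grip_width: 0.0216
finger_force: 58.9
```

```bash
python3 -c "
from h import *
avg(3)"
```

```text
rel [ 13.81  -0.35 149.46] sd [0.03 0.01 0.05] F [-0.37 -0.58 -1.54] sd [0.27 0.15 0.37] tilt [-1.e-04 -0.e+00 -1.e+00] t 15.55
```

Call:
{"api": "apply_moves", "payload": {"motion": [{"ax":0,"ay":0,"az":0,"tx":0,"ty":0,"tz":0.03,"fingers":255},{"ax":0,"ay":0,"az":0,"tx":0,"ty":0.008,"tz":0.03,"fingers":255},{"ax":0,"ay":0,"az":0,"tx":0,"ty":0,"tz":0,"fingers":255}]}}

```text
time: 15.9
eef_pos: [0.4984, 0.0037, 0.1479]
ee_rot: [0.0, 0.758, -0.653, -0.0]
ft_force: [0.1, 0.1, -1.1]
grip_width: 0.0218
finger_force: 58.9
```

Call:
{"api": "apply_moves", "payload": {"motion": [{"ax":0,"ay":0,"az":0,"tx":0,"ty":0.012,"tz":0,"fingers":255},{"ax":0,"ay":0,"az":0,"tx":0,"ty":0,"tz":0,"fingers":255}]}}

```text
time: 16.1
eef_pos: [0.4982, 0.0036, 0.1481]
ee_rot: [0.0, 0.758, -0.653, -0.0]
ft_force: [0.9, 0.3, -1.1]
grip_width: 0.0215
finger_force: 58.9
```

Call:
{"api": "apply_moves", "payload": {"motion": [{"ax":0,"ay":0,"az":0,"tx":0,"ty":0.012,"tz":0,"fingers":255},{"ax":0,"ay":0,"az":0,"tx":0,"ty":0,"tz":0,"fingers":255}]}}

```text
time: 16.3
eef_pos: [0.498, 0.0036, 0.1481]
ee_rot: [-0.0, 0.758, -0.653, 0.0]
ft_force: [0.4, 0.4, -1.0]
grip_width: 0.0211
finger_force: 58.9
```

```bash
python3 -c "
from h import *
avg(3)"
```

```text
rel [ 13.06  -0.34 148.08] sd [0.01 0.   0.01] F [ 0.07  0.56 -1.48] sd [0.34 0.79 0.34] tilt [ 1.e-04  0.e+00 -1.e+00] t 16.4
```

Call:
{"api": "apply_moves", "payload": {"motion": [{"ax":0,"ay":0,"az":0,"tx":0,"ty":0.015,"tz":0,"fingers":255},{"ax":0,"ay":0,"az":0,"tx":0,"ty":0,"tz":0,"fingers":255}]}}

```text
time: 16.65
eef_pos: [0.4978, 0.0036, 0.1481]
ee_rot: [-0.0, 0.758, -0.653, 0.0]
ft_force: [-0.6, 0.5, -2.0]
grip_width: 0.0213
finger_force: 58.8
```

Call:
{"api": "apply_moves", "payload": {"motion": [{"ax":0,"ay":0,"az":0,"tx":0,"ty":0.015,"tz":0,"fingers":255},{"ax":0,"ay":0,"az":0,"tx":0,"ty":0,"tz":0,"fingers":255}]}}

```text
time: 16.85
eef_pos: [0.4976, 0.0036, 0.1482]
ee_rot: [-0.0, 0.758, -0.653, 0.0]
ft_force: [2.2, -0.3, -1.9]
grip_width: 0.0218
finger_force: 58.8
```

```bash
python3 -c "
from h import *
avg(3)"
```

```text
rel [ 12.71  -0.31 148.2 ] sd [0.   0.01 0.01] F [ 1.79 -0.03 -2.02] sd [0.29 0.46 0.27] tilt [ 1.e-03  1.e-04 -1.e+00] t 16.95
```

Call:
{"api": "apply_moves", "payload": {"motion": [{"ax":0,"ay":0,"az":0,"tx":0,"ty":0.005,"tz":0.04,"fingers":255},{"ax":0,"ay":0,"az":0,"tx":0,"ty":0,"tz":0.04,"fingers":255},{"ax":0,"ay":0,"az":0,"tx":0,"ty":0,"tz":0.04,"fingers":255},{"ax":0,"ay":0,"az":0,"tx":0,"ty":0,"tz":0.04,"fingers":255},{"ax":0,"ay":0,"az":0,"tx":0,"ty":0,"tz":0,"fingers":255}]}}

```text
time: 17.5
eef_pos: [0.4975, 0.0035, 0.1441]
ee_rot: [-0.0, 0.758, -0.653, 0.0]
ft_force: [4.6, 0.3, -1.0]
grip_width: 0.0212
finger_force: 58.9
```

Call:
{"api": "apply_moves", "payload": {"motion": [{"ax":0,"ay":0,"az":0,"tx":0,"ty":0,"tz":0.04,"fingers":255},{"ax":0,"ay":0,"az":0,"tx":0,"ty":0,"tz":0.04,"fingers":255},{"ax":0,"ay":0,"az":0,"tx":0,"ty":0,"tz":0,"fingers":255}]}}

```text
time: 17.8
eef_pos: [0.4975, 0.0035, 0.1422]
ee_rot: [-0.0, 0.758, -0.653, 0.0]
ft_force: [4.7, 0.0, 0.1]
grip_width: 0.021
finger_force: 59.0
```

```bash
python3 -c "
from h import *
avg(3)"
```

```text
rel [ 12.59  -0.33 142.16] sd [0.01 0.   0.  ] F [ 4.66 -0.36  0.12] sd [0.15 0.27 0.44] tilt [ 9.e-04 -0.e+00 -1.e+00] t 17.9
```

Call:
{"api": "apply_moves", "payload": {"motion": [{"ax":0,"ay":0,"az":0,"tx":0,"ty":0,"tz":0.04,"fingers":255},{"ax":0,"ay":0,"az":0,"tx":0,"ty":0,"tz":0.04,"fingers":255},{"ax":0,"ay":0,"az":0,"tx":0,"ty":0,"tz":0,"fingers":255}]}}

```text
time: 18.25
eef_pos: [0.4975, 0.0035, 0.1404]
ee_rot: [-0.0, 0.758, -0.653, 0.0]
ft_force: [4.1, 0.3, 2.4]
grip_width: 0.0212
finger_force: 59.5
```

Call:
{"api": "apply_moves", "payload": {"motion": [{"ax":0,"ay":0,"az":0,"tx":0,"ty":0,"tz":0.04,"fingers":255},{"ax":0,"ay":0,"az":0,"tx":0,"ty":0,"tz":0.04,"fingers":255},{"ax":0,"ay":0,"az":0,"tx":0,"ty":0,"tz":0,"fingers":255}]}}

```text
time: 18.55
eef_pos: [0.4975, 0.0034, 0.1386]
ee_rot: [-0.0, 0.758, -0.653, 0.0]
ft_force: [2.7, 0.0, 4.6]
grip_width: 0.0213
finger_force: 60.0
```

```bash
python3 -c "
from h import *
avg(2)"
```

```text
rel [ 12.55  -0.44 138.64] sd [0.   0.01 0.  ] F [3.29 0.01 4.83] sd [0.57 0.41 0.27] tilt [ 1.2e-03 -3.0e-04 -1.0e+00] t 18.6
```

Call:
{"api": "apply_moves", "payload": {"motion": [{"ax":0,"ay":0,"az":0,"tx":0,"ty":0,"tz":0.04,"fingers":255},{"ax":0,"ay":0,"az":0,"tx":0,"ty":0,"tz":0.04,"fingers":255},{"ax":0,"ay":0,"az":0,"tx":0,"ty":0,"tz":0,"fingers":255}]}}

```text
time: 18.95
eef_pos: [0.4976, 0.0033, 0.1369]
ee_rot: [-0.0, 0.758, -0.653, 0.001]
ft_force: [3.0, 0.4, 6.9]
grip_width: 0.0214
finger_force: 60.0
```

Call:
{"api": "apply_moves", "payload": {"motion": [{"ax":0,"ay":0,"az":0,"tx":0,"ty":0,"tz":0.04,"fingers":255},{"ax":0,"ay":0,"az":0,"tx":0,"ty":0,"tz":0.04,"fingers":255},{"ax":0,"ay":0,"az":0,"tx":0,"ty":0,"tz":0,"fingers":255}]}}

```text
time: 19.25
eef_pos: [0.4975, 0.0034, 0.1348]
ee_rot: [-0.0, 0.758, -0.653, 0.001]
ft_force: [3.4, 0.7, 6.4]
grip_width: 0.021
finger_force: 59.9
```

```bash
python3 -c "
from h import *
avg(2)"
```

```text
rel [ 12.59  -0.51 134.8 ] sd [0.   0.01 0.01] F [3.56 0.42 6.53] sd [0.07 0.22 0.11] tilt [ 1.3e-03 -4.0e-04 -1.0e+00] t 19.3
```

Call:
{"api": "apply_moves", "payload": {"motion": [{"ax":0,"ay":0,"az":0,"tx":0,"ty":0,"tz":0.04,"fingers":255},{"ax":0,"ay":0,"az":0,"tx":0,"ty":0,"tz":0.04,"fingers":255},{"ax":0,"ay":0,"az":0,"tx":0,"ty":0,"tz":0,"fingers":255}]}}

```text
time: 19.65
eef_pos: [0.4976, 0.0033, 0.133]
ee_rot: [-0.0, 0.758, -0.653, 0.001]
ft_force: [2.9, -0.6, 5.7]
grip_width: 0.021
finger_force: 59.9
```

```bash
python3 - <<'E'
from h import *
avg(2)
p2,_=capture('side')
b=cv2.resize(p2[160:250,260:350,::-1],None,fx=6,fy=6,interpolation=2);cv2.imwrite('pics/s3.png',cv2.convertScaleAbs(b,alpha=2))
E
```

```text
rel [ 12.62  -0.55 132.91] sd [0.   0.   0.05] F [ 3.71 -0.05  5.51] sd [0.95 0.94 0.22] tilt [ 1.5e-03 -5.0e-04 -1.0e+00] t 19.7
```

View pics/s3.png

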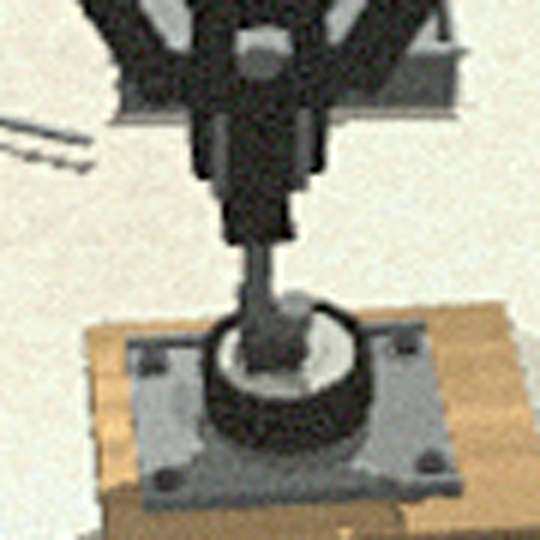

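The bar has moved left (+x) and the wedge is seated in the gap beside the shaft. The vertical force peaked and is now dropping, so I'll ease the clip toward +x.

Call:
{"api": "apply_moves", "payload": {"motion": [{"ax":0,"ay":0,"az":0,"tx":0,"ty":-0.03,"tz":0,"fingers":255},{"ax":0,"ay":0,"az":0,"tx":0,"ty":-0.03,"tz":0,"fingers":255},{"ax":0,"ay":0,"az":0,"tx":0,"ty":-0.03,"tz":0,"fingers":255},{"ax":0,"ay":0,"az":0,"tx":0,"ty":0,"tz":0,"fingers":255}]}}

```text
time: 20.2
eef_pos: [0.4981, 0.0036, 0.131]
ee_rot: [0.001, 0.757, -0.653, -0.001]
ft_force: [2.7, 0.1, 0.1]
grip_width: 0.0214
finger_force: 59.2
```

Call:
{"api": "apply_moves", "payload": {"motion": [{"ax":0,"ay":0,"az":0,"tx":0,"ty":-0.03,"tz":0,"fingers":255},{"ax":0,"ay":0,"az":0,"tx":0,"ty":-0.03,"tz":0,"fingers":255},{"ax":0,"ay":0,"az":0,"tx":0,"ty":-0.03,"tz":0,"fingers":255},{"ax":0,"ay":0,"az":0,"tx":0,"ty":0,"tz":0,"fingers":255}]}}

```text
time: 20.6
eef_pos: [0.5011, 0.004, 0.1316]
ee_rot: [0.001, 0.758, -0.653, -0.0]
ft_force: [-0.2, -0.3, -1.0]
grip_width: 0.0214
finger_force: 59.1
```

```bash
python3 -c "
from h import *
avg(2)"
```

```text
rel [ 16.3   -0.36 131.7 ] sd [0.05 0.01 0.06] F [-0.09 -0.46 -0.97] sd [0.19 0.18 0.07] tilt [-0.0011 -0.     -1.    ] t 20.65
```

Call:
{"api": "apply_moves", "payload": {"motion": [{"ax":0,"ay":0,"az":0,"tx":0,"ty":-0.05,"tz":0,"fingers":255},{"ax":0,"ay":0,"az":0,"tx":0,"ty":-0.05,"tz":0,"fingers":255},{"ax":0,"ay":0,"az":0,"tx":0,"ty":-0.05,"tz":0,"fingers":255},{"ax":0,"ay":0,"az":0,"tx":0,"ty":-0.05,"tz":0,"fingers":255},{"ax":0,"ay":0,"az":0,"tx":0,"ty":-0.05,"tz":0,"fingers":255},{"ax":0,"ay":0,"az":0,"tx":0,"ty":-0.05,"tz":0,"fingers":255},{"ax":0,"ay":0,"az":0,"tx":0,"ty":0,"tz":0,"fingers":255}]}}

```text
time: 21.4
eef_pos: [0.5091, 0.0053, 0.132]
ee_rot: [-0.0, 0.758, -0.653, 0.0]
ft_force: [-0.2, 0.7, -1.6]
grip_width: 0.0213
finger_force: 59.1
```

Call:
{"api": "apply_moves", "payload": {"motion": [{"ax":0,"ay":0,"az":0,"tx":0,"ty":-0.05,"tz":0,"fingers":255},{"ax":0,"ay":0,"az":0,"tx":0,"ty":-0.05,"tz":0,"fingers":255},{"ax":0,"ay":0,"az":0,"tx":0,"ty":-0.05,"tz":0,"fingers":255},{"ax":0,"ay":0,"az":0,"tx":0,"ty":-0.05,"tz":0,"fingers":255},{"ax":0,"ay":0,"az":0,"tx":0,"ty":-0.05,"tz":0,"fingers":255},{"ax":0,"ay":0,"az":0,"tx":0,"ty":-0.05,"tz":0,"fingers":255},{"ax":0,"ay":0,"az":0,"tx":0,"ty":-0.05,"tz":0,"fingers":255},{"ax":0,"ay":0,"az":0,"tx":0,"ty":-0.05,"tz":0,"fingers":255},{"ax":0,"ay":0,"az":0,"tx":0,"ty":0,"tz":0,"fingers":255},{"ax":0,"ay":0,"az":0,"tx":0,"ty":0,"tz":0,"fingers":255}]}}

```text
time: 22.4
eef_pos: [0.5189, 0.0067, 0.132]
ee_rot: [-0.0, 0.758, -0.653, 0.0]
ft_force: [-0.1, -0.5, -1.0]
grip_width: 0.0215
finger_force: 59.1
```

```bash
python3 - <<'E'
from h import *
avg(2)
p2,_=capture('side')
b=cv2.resize(p2[160:250,260:350,::-1],None,fx=6,fy=6,interpolation=2);cv2.imwrite('pics/s4.png',cv2.convertScaleAbs(b,alpha=2))
E
```

```text
rel [ 34.18  -0.35 132.03] sd [0.02 0.   0.  ] F [-0.41 -0.12 -1.07] sd [0.22 0.35 0.08] tilt [ 0.  0. -1.] t 22.45
```

View pics/s4.png

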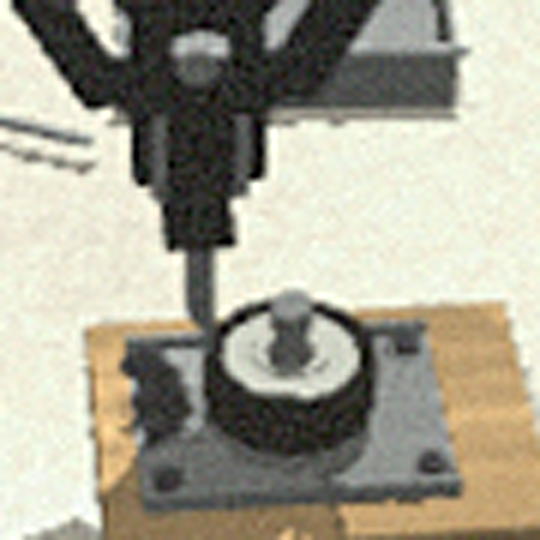

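The clip is off and lies on the plate at about (155,395), well left of the roller (centre 290,365). I'll return the wedge.

Call:
{"api": "apply_moves", "payload": {"motion": [{"ax":0,"ay":0,"az":0,"tx":0,"ty":0,"tz":-0.5,"fingers":255},{"ax":0,"ay":0,"az":0.78,"tx":0,"ty":0,"tz":-0.9,"fingers":255},{"ax":0,"ay":0,"az":0.78,"tx":0,"ty":0,"tz":-0.9,"fingers":255},{"ax":0,"ay":0,"az":0,"tx":0,"ty":0,"tz":-0.4,"fingers":255},{"ax":0,"ay":0,"az":0,"tx":0,"ty":0,"tz":0,"fingers":255},{"ax":0,"ay":0,"az":0,"tx":0,"ty":0,"tz":0,"fingers":255}]}}

```text
time: 23.15
eef_pos: [0.5183, 0.0068, 0.1985]
ee_rot: [-0.0, -0.683, 0.731, 0.001]
ft_force: [-0.1, 0.4, -2.4]
grip_width: 0.0208
finger_force: 59.1
```

```bash
python3 -c "
from h import *
to([.5097,.3707,.200])"
```

```text
pos [0.5183 0.0068 0.1985] yaw y 176.14 z [-1.4e-03  3.0e-04 -1.0e+00] t 23.15
units [-14.5     1.325  -0.054]
```

Call:
{"api": "apply_moves", "payload": {"motion": [{"ax":0,"ay":0,"az":0,"tx":-0.5,"ty":0.085,"tz":-0.05,"fingers":255},{"ax":0,"ay":0,"az":0,"tx":-0.95,"ty":0.085,"tz":0,"fingers":255},{"ax":0,"ay":0,"az":0,"tx":-0.95,"ty":0.085,"tz":0,"fingers":255},{"ax":0,"ay":0,"az":0,"tx":-0.95,"ty":0.085,"tz":0,"fingers":255},{"ax":0,"ay":0,"az":0,"tx":-0.95,"ty":0.085,"tz":0,"fingers":255},{"ax":0,"ay":0,"az":0,"tx":-0.95,"ty":0.085,"tz":0,"fingers":255},{"ax":0,"ay":0,"az":0,"tx":-0.95,"ty":0.085,"tz":0,"fingers":255},{"ax":0,"ay":0,"az":0,"tx":-0.95,"ty":0.085,"tz":0,"fingers":255},{"ax":0,"ay":0,"az":0,"tx":-0.95,"ty":0.085,"tz":0,"fingers":255},{"ax":0,"ay":0,"az":0,"tx":-0.95,"ty":0.085,"tz":0,"fingers":255},{"ax":0,"ay":0,"az":0,"tx":-0.95,"ty":0.085,"tz":0,"fingers":255},{"ax":0,"ay":0,"az":0,"tx":-0.95,"ty":0.085,"tz":0,"fingers":255},{"ax":0,"ay":0,"az":0,"tx":-0.95,"ty":0.085,"tz":0,"fingers":255},{"ax":0,"ay":0,"az":0,"tx":-0.95,"ty":0.085,"tz":0,"fingers":255},{"ax":0,"ay":0,"az":0,"tx":-0.95,"ty":0.085,"tz":0,"fingers":255},{"ax":0,"ay":0,"az":0,"tx":-0.7,"ty":0.05,"tz":0,"fingers":255},{"ax":0,"ay":0,"az":0,"tx":0,"ty":0,"tz":0,"fingers":255},{"ax":0,"ay":0,"az":0,"tx":0,"ty":0,"tz":0,"fingers":255},{"ax":0,"ay":0,"az":0,"tx":0,"ty":0,"tz":0,"fingers":255}]}}

```text
time: 25.05
eef_pos: [0.5106, 0.3702, 0.2003]
ee_rot: [-0.001, -0.682, 0.731, -0.0]
ft_force: [-0.3, -0.0, -1.4]
grip_width: 0.0211
finger_force: 59.1
```

```bash
python3 -c "
from h import *
to([.5097,.3707,.082])"
```

```text
pos [0.5106 0.3702 0.2003] yaw y 176.04 z [-7.e-04 -8.e-04 -1.e+00] t 25.05
units [-0.023  0.034  4.733]
```

Call:
{"api": "apply_moves", "payload": {"motion": [{"ax":0,"ay":0,"az":0,"tx":-0.02,"ty":0.034,"tz":0.7,"fingers":255},{"ax":0,"ay":0,"az":0,"tx":0,"ty":0,"tz":0.7,"fingers":255},{"ax":0,"ay":0,"az":0,"tx":0,"ty":0,"tz":0.6,"fingers":255},{"ax":0,"ay":0,"az":0,"tx":0,"ty":0,"tz":0.4,"fingers":255},{"ax":0,"ay":0,"az":0,"tx":0,"ty":0,"tz":0.3,"fingers":255},{"ax":0,"ay":0,"az":0,"tx":0,"ty":0,"tz":0,"fingers":255}]}}

```text
time: 25.65
eef_pos: [0.5098, 0.3706, 0.1325]
ee_rot: [-0.001, -0.682, 0.731, 0.0]
ft_force: [0.7, -0.1, -1.5]
grip_width: 0.0213
finger_force: 59.1
```

Call:
{"api": "apply_moves", "payload": {"motion": [{"ax":0,"ay":0,"az":0,"tx":0,"ty":0,"tz":0.5,"fingers":255},{"ax":0,"ay":0,"az":0,"tx":0,"ty":0,"tz":0.5,"fingers":255},{"ax":0,"ay":0,"az":0,"tx":0,"ty":0,"tz":0.5,"fingers":255},{"ax":0,"ay":0,"az":0,"tx":0,"ty":0,"tz":0.3,"fingers":255},{"ax":0,"ay":0,"az":0,"tx":0,"ty":0,"tz":0.1,"fingers":255},{"ax":0,"ay":0,"az":0,"tx":0,"ty":0,"tz":0,"fingers":255}]}}

```text
time: 26.25
eef_pos: [0.51, 0.371, 0.0853]
ee_rot: [-0.0, -0.682, 0.731, -0.0]
ft_force: [0.7, -0.2, -0.6]
grip_width: 0.0217
finger_force: 59.1
```

```bash
python3 -c "
from h import *
to([.5097,.3707,.082]);print(state()['ft_force'])"
```

```text
pos [0.51   0.371  0.0853] yaw y 176.03 z [-4.e-04 -7.e-04 -1.e+00] t 26.25
units [0.014 0.012 0.133]
[ 0.68018644 -0.23741087 -0.58523382]
```

Call:
{"api": "apply_moves", "payload": {"motion": [{"ax":0,"ay":0,"az":0,"tx":0,"ty":0,"tz":0.08,"fingers":255},{"ax":0,"ay":0,"az":0,"tx":0,"ty":0,"tz":0.03,"fingers":255},{"ax":0,"ay":0,"az":0,"tx":0,"ty":0,"tz":0,"fingers":0},{"ax":0,"ay":0,"az":0,"tx":0,"ty":0,"tz":0,"fingers":0},{"ax":0,"ay":0,"az":0,"tx":0,"ty":0,"tz":0,"fingers":0},{"ax":0,"ay":0,"az":0,"tx":0,"ty":0,"tz":0,"fingers":0},{"ax":0,"ay":0,"az":0,"tx":0,"ty":0,"tz":0,"fingers":0},{"ax":0,"ay":0,"az":0,"tx":0,"ty":0,"tz":-0.4,"fingers":0},{"ax":0,"ay":0,"az":0,"tx":0,"ty":0,"tz":-0.9,"fingers":0},{"ax":0,"ay":0,"az":0,"tx":0,"ty":0,"tz":-0.9,"fingers":0},{"ax":0,"ay":0,"az":0,"tx":0,"ty":0,"tz":-0.9,"fingers":0},{"ax":0,"ay":0,"az":0,"tx":0,"ty":0,"tz":-0.9,"fingers":0},{"ax":0,"ay":0,"az":0,"tx":0,"ty":0,"tz":0,"fingers":0}]}}

```text
time: 27.55
eef_pos: [0.5118, 0.3723, 0.188]
ee_rot: [0.004, -0.682, 0.731, -0.0]
ft_force: [0.8, 0.1, 0.1]
grip_width: 0.0854
finger_force: 0.0
```

```bash
python3 - <<'E'
from h import *
M,s=RT();print(s['eef_pos'])
p1,_=capture('top');p2,_=capture('side')
c=np.zeros((600,800,3),np.uint8)
a=cv2.resize(p1[200:300,240:350,::-1],None,fx=4,fy=4,interpolation=2);c[:400,:440]=a
b=cv2.resize(p2[195:260,265:355,::-1],None,fx=4,fy=4,interpolation=2);c[:260,440:800]=b
d=cv2.resize(p2[250:390,240:330,::-1],None,fx=2.2,fy=2.2,interpolation=2);c[265:265+d.shape[0],450:450+d.shape[1]]=d
cv2.imwrite('pics/s5.png',cv2.convertScaleAbs(c,alpha=1.7))
E
```

```text
[0.51181091 0.37225683 0.18803234]
```

View pics/s5.png

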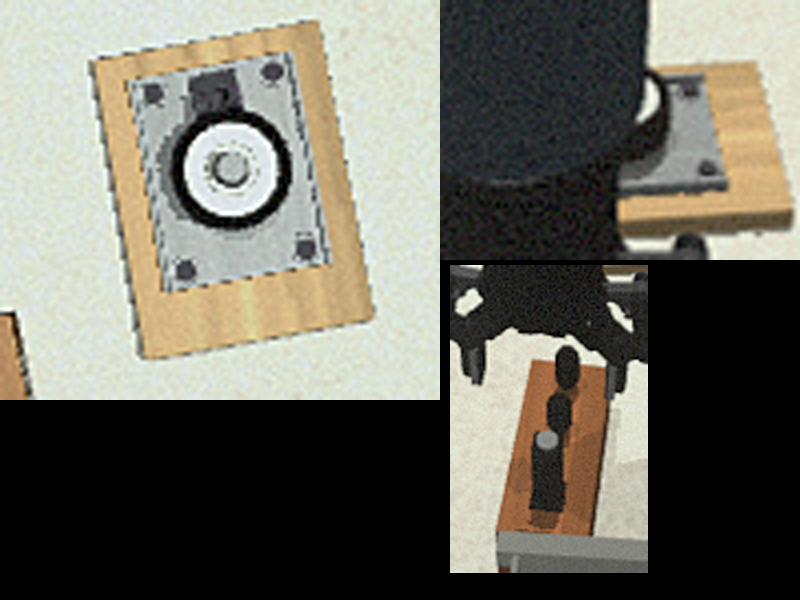

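The wedge is back in its slot. The clip lies on the plate beyond the roller (crop 215,92), and the roller is centred at (232,168). I'll rotate to grip it across the mount's y.

Call:
{"api": "apply_moves", "payload": {"motion": [{"ax":0,"ay":0,"az":0.97,"tx":0,"ty":0,"tz":0,"fingers":0},{"ax":0,"ay":0,"az":0.97,"tx":0,"ty":0,"tz":0,"fingers":0},{"ax":0,"ay":0,"az":0.97,"tx":0,"ty":0,"tz":0,"fingers":0},{"ax":0,"ay":0,"az":0.97,"tx":0,"ty":0,"tz":0,"fingers":0},{"ax":0,"ay":0,"az":0.97,"tx":0,"ty":0,"tz":0,"fingers":0},{"ax":0,"ay":0,"az":0.97,"tx":0,"ty":0,"tz":0,"fingers":0},{"ax":0,"ay":0,"az":0.97,"tx":0,"ty":0,"tz":0,"fingers":0},{"ax":0,"ay":0,"az":0.97,"tx":0,"ty":0,"tz":0,"fingers":0},{"ax":0,"ay":0,"az":0.97,"tx":0,"ty":0,"tz":0,"fingers":0},{"ax":0,"ay":0,"az":0.97,"tx":0,"ty":0,"tz":0,"fingers":0},{"ax":0,"ay":0,"az":0,"tx":0,"ty":0,"tz":0,"fingers":0}]}}

```text
time: 28.75
eef_pos: [0.5097, 0.3708, 0.1821]
ee_rot: [-0.001, -0.073, 0.997, -0.001]
ft_force: [0.4, -0.3, -0.5]
grip_width: 0.0852
finger_force: 0.0
```

```bash
python3 -c "
from h import *
to([.484,.0012,.1])"
```

```text
pos [0.5097 0.3708 0.1821] yaw y 98.36 z [-0.0014 -0.0013 -1.    ] t 28.75
units [  3.161 -14.475   3.305]
```

Call:
{"api": "apply_moves", "payload": {"motion": [{"ax":0,"ay":0,"az":0,"tx":0.1,"ty":-0.5,"tz":0,"fingers":0},{"ax":0,"ay":0,"az":0,"tx":0.2,"ty":-0.95,"tz":0,"fingers":0},{"ax":0,"ay":0,"az":0,"tx":0.2,"ty":-0.95,"tz":0,"fingers":0},{"ax":0,"ay":0,"az":0,"tx":0.2,"ty":-0.95,"tz":0,"fingers":0},{"ax":0,"ay":0,"az":0,"tx":0.2,"ty":-0.95,"tz":0,"fingers":0},{"ax":0,"ay":0,"az":0,"tx":0.2,"ty":-0.95,"tz":0,"fingers":0},{"ax":0,"ay":0,"az":0,"tx":0.2,"ty":-0.95,"tz":0,"fingers":0},{"ax":0,"ay":0,"az":0,"tx":0.2,"ty":-0.95,"tz":0,"fingers":0},{"ax":0,"ay":0,"az":0,"tx":0.2,"ty":-0.95,"tz":0,"fingers":0},{"ax":0,"ay":0,"az":0,"tx":0.2,"ty":-0.95,"tz":0,"fingers":0},{"ax":0,"ay":0,"az":0,"tx":0.2,"ty":-0.95,"tz":0,"fingers":0},{"ax":0,"ay":0,"az":0,"tx":0.3,"ty":-0.95,"tz":0,"fingers":0},{"ax":0,"ay":0,"az":0,"tx":0.3,"ty":-0.95,"tz":0.5,"fingers":0},{"ax":0,"ay":0,"az":0,"tx":0.3,"ty":-0.95,"tz":0.9,"fingers":0},{"ax":0,"ay":0,"az":0,"tx":0.16,"ty":-0.95,"tz":0.9,"fingers":0},{"ax":0,"ay":0,"az":0,"tx":0,"ty":-0.675,"tz":0.9,"fingers":0},{"ax":0,"ay":0,"az":0,"tx":0,"ty":0,"tz":0,"fingers":0},{"ax":0,"ay":0,"az":0,"tx":0,"ty":0,"tz":0,"fingers":0}]}}

```text
time: 30.55
eef_pos: [0.4846, 0.0011, 0.1031]
ee_rot: [-0.0, -0.074, 0.997, -0.0]
ft_force: [0.7, 0.4, 0.6]
grip_width: 0.0856
finger_force: 0.0
```

```bash
python3 -c "
from h import *
to([.484,.0012,.018])"
```

```text
pos [0.4846 0.0011 0.1031] yaw y 98.48 z [-6.e-04 -5.e-04 -1.e+00] t 30.55
units [0.022 0.011 3.406]
```

Call:
{"api": "apply_moves", "payload": {"motion": [{"ax":0,"ay":0,"az":0,"tx":0.02,"ty":0.01,"tz":0.8,"fingers":0},{"ax":0,"ay":0,"az":0,"tx":0,"ty":0,"tz":0.8,"fingers":0},{"ax":0,"ay":0,"az":0,"tx":0,"ty":0,"tz":0.8,"fingers":0},{"ax":0,"ay":0,"az":0,"tx":0,"ty":0,"tz":0.5,"fingers":0},{"ax":0,"ay":0,"az":0,"tx":0,"ty":0,"tz":0.3,"fingers":0},{"ax":0,"ay":0,"az":0,"tx":0,"ty":0,"tz":0.2,"fingers":0},{"ax":0,"ay":0,"az":0,"tx":0,"ty":0,"tz":0,"fingers":0}]}}

```text
time: 31.25
eef_pos: [0.4847, 0.0022, 0.0183]
ee_rot: [0.0, -0.074, 0.997, 0.0]
ft_force: [-1.2, 0.2, -0.6]
grip_width: 0.085
finger_force: 0.0
```

Call:
{"api": "apply_moves", "payload": {"motion": [{"ax":0,"ay":0,"az":0,"tx":0,"ty":0,"tz":0,"fingers":255},{"ax":0,"ay":0,"az":0,"tx":0,"ty":0,"tz":0,"fingers":255},{"ax":0,"ay":0,"az":0,"tx":0,"ty":0,"tz":0,"fingers":255},{"ax":0,"ay":0,"az":0,"tx":0,"ty":0,"tz":0,"fingers":255},{"ax":0,"ay":0,"az":0,"tx":0,"ty":0,"tz":0,"fingers":255},{"ax":0,"ay":0,"az":0,"tx":0,"ty":0,"tz":0,"fingers":255}], "newtons": 35}}

```text
time: 31.85
eef_pos: [0.4853, 0.002, 0.0191]
ee_rot: [0.001, -0.074, 0.997, 0.0]
ft_force: [-0.5, 1.0, 5.9]
grip_width: 0.0649
finger_force: 39.1
```

Gripped at 65 mm. I'll lift straight up 70 mm.

Call:
{"api": "apply_moves", "payload": {"motion": [{"ax":0,"ay":0,"az":0,"tx":0,"ty":0,"tz":-0.2,"fingers":255},{"ax":0,"ay":0,"az":0,"tx":0,"ty":0,"tz":-0.3,"fingers":255},{"ax":0,"ay":0,"az":0,"tx":0,"ty":0,"tz":-0.4,"fingers":255},{"ax":0,"ay":0,"az":0,"tx":0,"ty":0,"tz":-0.4,"fingers":255},{"ax":0,"ay":0,"az":0,"tx":0,"ty":0,"tz":-0.5,"fingers":255},{"ax":0,"ay":0,"az":0,"tx":0,"ty":0,"tz":-0.5,"fingers":255},{"ax":0,"ay":0,"az":0,"tx":0,"ty":0,"tz":-0.5,"fingers":255},{"ax":0,"ay":0,"az":0,"tx":0,"ty":0,"tz":-0.3,"fingers":255},{"ax":0,"ay":0,"az":0,"tx":0,"ty":0,"tz":0,"fingers":255},{"ax":0,"ay":0,"az":0,"tx":0,"ty":0,"tz":0,"fingers":255}]}}

```text
time: 32.85
eef_pos: [0.4842, 0.0018, 0.0954]
ee_rot: [-0.0, -0.073, 0.997, 0.0]
ft_force: [-0.4, -0.4, -1.6]
grip_width: 0.0647
finger_force: 38.9
```

```bash
python3 - <<'E'
from h import *
to([.501,-.281,.095]);print(state()['ft_force'],state()['grip_width'])
p2,_=capture('side')
b=cv2.resize(p2[110:260,230:380,::-1],None,fx=4,fy=4,interpolation=2);cv2.imwrite('pics/s6.png',cv2.convertScaleAbs(b,alpha=2))
E
```

```text
pos [0.4842 0.0018 0.0954] yaw y 98.41 z [-2.e-04  3.e-04 -1.e+00] t 32.85
units [  0.991 -11.29    0.013]
[-0.42087953 -0.40787958 -1.64582556] 0.06467033881196686
```

View pics/s6.png

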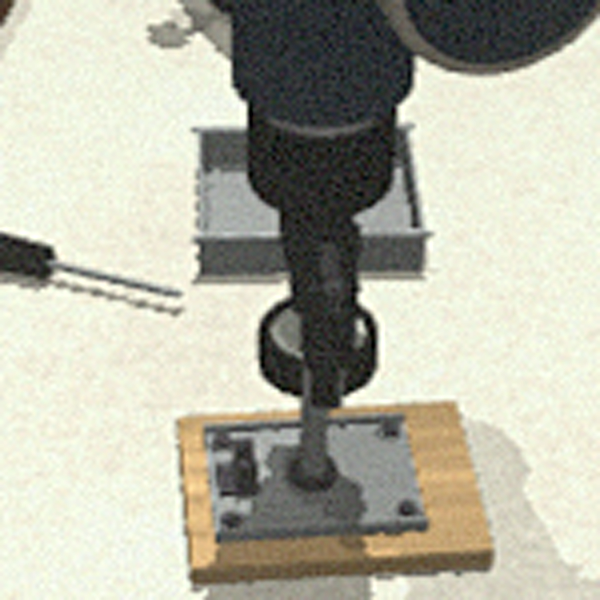

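The roller is off the shaft and held level, and the clip is still on the plate. I'll carry the roller to the tray and turn so the fingers open along the tray's long side.

Call:
{"api": "apply_moves", "payload": {"motion": [{"ax":0,"ay":0,"az":0,"tx":0.09,"ty":-0.5,"tz":0,"fingers":255},{"ax":0,"ay":0,"az":0,"tx":0.09,"ty":-0.8,"tz":0,"fingers":255},{"ax":0,"ay":0,"az":0,"tx":0.09,"ty":-0.9,"tz":0,"fingers":255},{"ax":0,"ay":0,"az":0,"tx":0.09,"ty":-0.9,"tz":0,"fingers":255},{"ax":0,"ay":0,"az":0,"tx":0.09,"ty":-0.9,"tz":0,"fingers":255},{"ax":0,"ay":0,"az":0,"tx":0.09,"ty":-0.9,"tz":0,"fingers":255},{"ax":0,"ay":0,"az":0,"tx":0.09,"ty":-0.9,"tz":0,"fingers":255},{"ax":0,"ay":0,"az":0,"tx":0.09,"ty":-0.9,"tz":0,"fingers":255},{"ax":0,"ay":0,"az":0,"tx":0.09,"ty":-0.9,"tz":0,"fingers":255},{"ax":0,"ay":0,"az":0,"tx":0.09,"ty":-0.9,"tz":0,"fingers":255},{"ax":0,"ay":0,"az":0,"tx":0.09,"ty":-0.9,"tz":0,"fingers":255},{"ax":0,"ay":0,"az":0,"tx":0,"ty":-0.9,"tz":0,"fingers":255},{"ax":0,"ay":0,"az":0,"tx":0,"ty":-0.6,"tz":0,"fingers":255},{"ax":0,"ay":0,"az":0,"tx":0,"ty":-0.39,"tz":0,"fingers":255}]}}

```text
time: 34.3
eef_pos: [0.5009, -0.2823, 0.0949]
ee_rot: [-0.001, -0.073, 0.997, 0.0]
ft_force: [-0.3, 0.1, -0.8]
grip_width: 0.0646
finger_force: 39.0
```

Call:
{"api": "apply_moves", "payload": {"motion": [{"ax":0,"ay":0,"az":-0.9,"tx":0,"ty":0,"tz":0,"fingers":255},{"ax":0,"ay":0,"az":-0.9,"tx":0,"ty":0,"tz":0,"fingers":255},{"ax":0,"ay":0,"az":-0.9,"tx":0,"ty":0,"tz":0,"fingers":255},{"ax":0,"ay":0,"az":-0.9,"tx":0,"ty":0,"tz":0,"fingers":255},{"ax":0,"ay":0,"az":-0.9,"tx":0,"ty":0,"tz":0,"fingers":255},{"ax":0,"ay":0,"az":-0.9,"tx":0,"ty":0,"tz":0,"fingers":255},{"ax":0,"ay":0,"az":-0.9,"tx":0,"ty":0,"tz":0,"fingers":255},{"ax":0,"ay":0,"az":-0.9,"tx":0,"ty":0,"tz":0,"fingers":255},{"ax":0,"ay":0,"az":-0.9,"tx":0,"ty":0,"tz":0,"fingers":255},{"ax":0,"ay":0,"az":-0.9,"tx":0,"ty":0,"tz":0,"fingers":255},{"ax":0,"ay":0,"az":-0.9,"tx":0,"ty":0,"tz":0,"fingers":255},{"ax":0,"ay":0,"az":-0.8,"tx":0,"ty":0,"tz":0,"fingers":255},{"ax":0,"ay":0,"az":0,"tx":0,"ty":0,"tz":0,"fingers":255}]}}

```text
time: 35.6
eef_pos: [0.5012, -0.2807, 0.0953]
ee_rot: [0.0, 0.732, -0.681, -0.0]
ft_force: [-0.3, -0.7, -0.5]
grip_width: 0.0646
finger_force: 39.0
```

```bash
python3 -c "
from h import *
to([.501,-.281,-.004]);print(state()['ft_force'],state()['grip_width'])"
```

```text
pos [ 0.5012 -0.2807  0.0953] yaw y -175.89 z [-4.e-04  3.e-04 -1.e+00] t 35.6
units [0.012 0.008 3.973]
[-0.31270446 -0.69382619 -0.46523797] 0.06462431565345636
```

Call:
{"api": "apply_moves", "payload": {"motion": [{"ax":0,"ay":0,"az":0,"tx":0,"ty":0,"tz":0.8,"fingers":255},{"ax":0,"ay":0,"az":0,"tx":0,"ty":0,"tz":0.8,"fingers":255},{"ax":0,"ay":0,"az":0,"tx":0,"ty":0,"tz":0.8,"fingers":255},{"ax":0,"ay":0,"az":0,"tx":0,"ty":0,"tz":0.6,"fingers":255},{"ax":0,"ay":0,"az":0,"tx":0,"ty":0,"tz":0.4,"fingers":255},{"ax":0,"ay":0,"az":0,"tx":0,"ty":0,"tz":0.3,"fingers":255},{"ax":0,"ay":0,"az":0,"tx":0,"ty":0,"tz":0.15,"fingers":255},{"ax":0,"ay":0,"az":0,"tx":0,"ty":0,"tz":0,"fingers":255},{"ax":0,"ay":0,"az":0,"tx":0,"ty":0,"tz":0,"fingers":255}]}}

```text
time: 36.5
eef_pos: [0.5018, -0.2812, -0.0001]
ee_rot: [-0.0, 0.731, -0.682, 0.001]
ft_force: [0.4, -0.1, -0.6]
grip_width: 0.0649
finger_force: 39.0
```

Call:
{"api": "apply_moves", "payload": {"motion": [{"ax":0,"ay":0,"az":0,"tx":0,"ty":0,"tz":0.06,"fingers":255},{"ax":0,"ay":0,"az":0,"tx":0,"ty":0,"tz":0.06,"fingers":255},{"ax":0,"ay":0,"az":0,"tx":0,"ty":0,"tz":0,"fingers":255}]}}

```text
time: 36.8
eef_pos: [0.5017, -0.2811, -0.003]
ee_rot: [-0.0, 0.732, -0.682, 0.001]
ft_force: [-0.4, 1.5, 3.3]
grip_width: 0.0647
finger_force: 41.1
```

Touching the floor (about 4 N). I'll release and rise.

Call:
{"api": "apply_moves", "payload": {"motion": [{"ax":0,"ay":0,"az":0,"tx":0,"ty":0,"tz":0,"fingers":0},{"ax":0,"ay":0,"az":0,"tx":0,"ty":0,"tz":0,"fingers":0},{"ax":0,"ay":0,"az":0,"tx":0,"ty":0,"tz":0,"fingers":0},{"ax":0,"ay":0,"az":0,"tx":0,"ty":0,"tz":0,"fingers":0},{"ax":0,"ay":0,"az":0,"tx":0,"ty":0,"tz":-0.3,"fingers":0},{"ax":0,"ay":0,"az":0,"tx":0,"ty":0,"tz":-0.6,"fingers":0},{"ax":0,"ay":0,"az":0,"tx":0,"ty":0,"tz":-0.9,"fingers":0},{"ax":0,"ay":0,"az":0,"tx":0,"ty":0,"tz":-0.9,"fingers":0},{"ax":0,"ay":0,"az":0,"tx":0,"ty":0,"tz":-0.9,"fingers":0},{"ax":0,"ay":0,"az":0,"tx":0,"ty":0,"tz":-0.9,"fingers":0},{"ax":0,"ay":0,"az":0,"tx":0,"ty":0.9,"tz":-0.9,"fingers":0},{"ax":0,"ay":0,"az":0,"tx":0,"ty":0.9,"tz":0,"fingers":0},{"ax":0,"ay":0,"az":0,"tx":0,"ty":0.9,"tz":0,"fingers":0},{"ax":0,"ay":0,"az":0,"tx":0,"ty":0.9,"tz":0,"fingers":0},{"ax":0,"ay":0,"az":0,"tx":0,"ty":0.9,"tz":0,"fingers":0},{"ax":0,"ay":0,"az":0,"tx":0,"ty":0.9,"tz":0,"fingers":0},{"ax":0,"ay":0,"az":0,"tx":0,"ty":0,"tz":0,"fingers":0}]}}

```text
time: 38.5
eef_pos: [0.3646, -0.2904, 0.1321]
ee_rot: [-0.0, 0.731, -0.682, 0.0]
ft_force: [1.0, -1.0, -0.0]
grip_width: 0.0855
finger_force: 0.0
```

```bash
python3 - <<'E'
from h import *
s=state();print(s['eef_pos'],s['ft_force'])
p,d=capture('side');q,e=capture('top');o=np.load('top0.npz')
def pts(n,d,u0,u1,v0,v1):
    c=camera_params(n);v,u=np.mgrid[v0:v1,u0:u1];z=d[v0:v1,u0:u1];X=np.linalg.inv(c['mtx'])@np.stack([u*z,v*z,z]).reshape(3,-1);return (c['pose'][:3,:3]@X).T+c['pose'][:3,3]
for n,dd,b in(('top',e,(390,455,195,268)),('side',d,(275,340,140,182))):
    P=pts(n,dd,*b);r=np.linalg.norm(P[:,:2]-[.501,-.281],axis=1)
    m=(P[:,2]>.018)&(P[:,2]<.045)&(r<.05);T=P[m];print(n,m.sum(),T.mean(0).round(4),np.percentile(T[:,2],[5,50,95]).round(4),(T.max(0)-T.min(0)).round(3))
# bystander changes
df=cv2.absdiff(q,o['p']).max(2)>40;ys,xs=np.where(df);n,l,st,ce=cv2.connectedComponentsWithStats(df.astype(np.uint8));print([(x.tolist()) for x in st[1:] if x[4]>15])
E
```

```text
[ 0.364597   -0.29043815  0.13208096] [ 1.00726919 -0.96271363 -0.00410743]
top 547 [ 0.5068 -0.2827  0.0276] [0.024  0.0278 0.0309] [0.058 0.065 0.015]
side 308 [ 0.4997 -0.2773  0.0253] [0.0194 0.0259 0.0289] [0.063 0.068 0.013]
[[279, 217, 35, 41, 604], [405, 216, 35, 27, 491], [146, 231, 266, 189, 12311], [392, 231, 12, 41, 149], [291, 234, 13, 6, 40], [404, 250, 57, 18, 168], [462, 252, 98, 109, 2862], [269, 265, 4, 12, 24], [296, 265, 16, 11, 53], [312, 264, 11, 7, 23], [313, 270, 10, 7, 25], [551, 308, 9, 47, 254], [0, 342, 23, 10, 163], [545, 352, 15, 15, 56], [0, 364, 43, 56, 1028], [465, 375, 10, 45, 322], [41, 412, 21, 8, 108], [99, 418, 13, 2, 19]]
```

```bash
python3 -c "
from bench import *
print(finish_job())"
```

```text
the job is handed in; nothing more can be done
None
```

I handed the job in at about 39 s on the robot's clock: the clip is off the shaft and on the bracket plate, the wedge is back in its slot, and the roller lies flat in the tray. No verdict came back. Early on the open fingers touched the rack under the start pose at about 27 N, and I backed off straight away.

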